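# Dress a shelf bay: sample marker, then label holder

## Task

Get the empty bay of the grey shelf ready for the green lot: stand the sample marker, the one alone in the emptied side of the filling block, fully down in the bay's empty black socket and let go of it. Then take the green label holder from the wooden stand and push it down behind the shelf lip, paper side towards you, against the spring until it is fully home, without forcing it. Finish while still holding it pressed home, so that I can tighten its lock screw, and leave the other things where they are.

Things in the scene. Friction and masses are not known exactly. Their poses are not given: they have to be found in the camera images.
- lot_shelf: Fixed grey steel shelf, 330 wide (y), 60 high. Origin on the table under the middle of its front edge; x to its back. Along x = 0 runs an upward-open channel 6 wide behind the lip. Left bay finished: black label holder, marker (138 high) in a socket at y +35, full block behind. Right bay empty: socket at y -125, label bay at y -45; neck tray behind them from x 85, top 85 above the table.
- socket_mouth (a point): Centre of the mouth of the empty black sample socket, 62 above the table, axes as lot_shelf. Square block 28 x 28 with an upright round hole 16 in diameter, chamfered, 42 deep.
- bay_mouth (a point): Centre of the mouth of the empty label bay, 60 above the table, axes as lot_shelf (x across the lip to the back, y along it). The bay is 53 long (y) and 6 wide (x) with flared edges. A label holder is home when its collar rests on the rims, its origin then at this point.
- bay_spring (a joint): Spring bar at the bottom of the empty bay: 0 = up, its top 14 below the mouth; positive = pressed down (m), stop at 0.0095. The blade meets it 8 above home; it pushes back with 4.5 N at 0 and 8.5 N at home (0.008), and lifts the holder if let go.
- sample: Sample marker standing upright, alone in the emptied side of the filling block, in the corner farther from the robot. Round barrel 13.8 in diameter, 118 long, about 15 g. Origin at the centre of its lower end, z along it. It stands 23 deep in its hole (15 wide); the holes round it are empty, the next marker is 50 off.
- fill_block: Fixed cast-resin block, 151 x 120, 27 high, with twenty holes 15 wide, partly filled with markers up to 122 high. Origin at the centre of its underside; the emptied side is at its local -x, which faces +y (left); the sample marker's hole is at local x -49.5, y +37.5.
- label_green: Green plastic label holder, 40 g. Origin: centre of the underside of its collar; x from front (white paper, -x) to back, y along its width, z up. Collar 66 (y) x 16 (x) x 6; above it a panel 62 wide, 10 thick (x), to 45 above the origin: grip that. Below the origin a blade 50 wide, 4 thick, 22 deep. Stands in a slot of the wooden stand, collar on its top, 30 above the table; lift 25 to clear.
- green_face (a point): Middle of the paper face of label_green, 5 before its mid-plane and 22 above its origin.
- label_blue: Like label_green, but blue: stays where it stands, in the wooden stand.
- label_red: Like label_green, but red: stays where it stands, in the wooden stand.
- label_stand: Fixed wooden bar 44 (x) x 240 (y) x 30 high with three slots 78 apart along y, for the spare label holders; which one stands where varies. Origin at the centre of its underside.
- ink_red: Red ink bottle, 44 in diameter, 90 high, origin under it; stays.
- ink_blue: Blue ink bottle, 44 in diameter, 90 high, origin under it; stays.
- hex_key: Dark hex key, 29 x 85 x 4, lying on the table in front of the shelf; stays.
Not all that is in view belongs to the job. What is shaped like the label_green but yellow is not meant.

How it is judged:
By the outcome, as a careful person would: the job done as asked, in the order asked, and still so for the second after the job is handed in, while the arm keeps its last pose, push and grip.
It also fails if it takes over 61 s, if anything falls off the work surface, if the arm or the gripper's body presses on something with over 40 N, if the wrist force passes 120 N, or if a joint passes its speed limit or range.

## Robot

A 6-joint arm with a two-finger parallel gripper is mounted at the origin on a cart in front of the work surface, level with it; the furniture and walls round the work are solid. World frame = base frame: x ahead of the robot, y to its left, z up, the work surface at z = 0. Lengths are in m, angles in rad, forces in N, time in s.
With the tool pointing down it reaches from about 0.3 to 0.875 m from the base axis. Payload 6.4 kg.
Tool frame: the origin (TCP) lies at the very end of the fingers, on their centre line; the grasp point (between the pads) lies 19 mm behind it; z points along the fingers, y is the direction in which the jaws open and shut (so a half turn about z gives the same grasp; the last joint's range is limited). The gripper opens to 85 mm and grips with 20 to 120 N. Pads are 22 mm wide; open, the fingers measure 114 mm over their backs; the gripper's body (76 mm by 85 mm) begins 54 mm behind the grasp point. The pads swing forward as they close: fully open they stand 13 mm farther back than shut.
Start: joints at [1.07, 0.181, 1.607, -0, 1.354, -0.206], TCP at [0.167, 0.55, 0.231] pointing down, gripper open.
Joint ranges: [-2.99, 2.99], [-0.89, 2.07], [0.3, 2.58], [-1.14, 4.28], [0, 2.63], [-3.12, 3.12]. Speed limits (rad/s): [2.57, 2.57, 3.01, 3.14, 3.14, 3.14].

## Interface

Orientations are given as a unit quaternion [w, x, y, z].
In Python, from bench import * gives the robot as it stands.
- The arm moves only by the tool arm_command, never from a script. Its argument "motion" is text: rows parted by semicolons, each of 7 numbers parted by spaces: the shift along the tool's x, y, z in units of 0.2 m (1.0 is 0.2 m), then the turn, a rotation vector about the tool's x, y, z in units of 60 degrees (1.0 is 60 degrees), then the opening, from 0 (shut) to 1 (fully open). In form: tx ty tz ax ay az grip; .... A call has 1 to 10 rows; each row shifts and turns the pose as measured when the row begins, along the tool's axes as they then stand; what a row does not reach is not made up. A row lasts 1/12 s, in which the tool goes at most 41.7 mm and 7.16 degrees, less where a joint would pass 70% of its speed; a pose out of reach is approached as far as the arm can. A call with a number of a shift or a turn outside -1 to 1 is refused whole. A call with a gripper value outside its range is refused whole. The fingers move at their own pace and stop on an object; the grip force is fixed at half the most. Time passes only in rows, so rows that do not move let the fingers close. It gives the time, the measured TCP pose, the force and the opening at its end, in the units of the state.
- get_obs(): the state, without advancing time (a new reading comes with each control period).
- camera(name): name is "side" or "top" or "wrist"; returns a dict with "img" (400x640x3 uint8, red, green, blue), "intrinsics" (3x3 intrinsics, pixels), "distortion" ([k1, k2, p1, p2, k3] as OpenCV has them; the pictures are not rectified), "pose" (4x4, takes a point from camera to world coordinates); the wrist camera has in their place "mount" (4x4, takes a point from camera to tool coordinates, whose origin is the TCP and whose axes are the flange's). Camera axes: x right, y down, z forward; pixel columns grow to the right and rows downward; lengths in m; the calibration is good to about 2 mm. A picture is of the moment at which its call begins: read the wrist's pose just before it. There is no depth.
- hand_in(): hands the job in, once; it reports no verdict.
Trained networks look in the newest picture that a camera, given by its name, has taken for a name from the list of things; names that differ only in an ending like _2 or _b are one class to them, and where a whole thing is asked for, a point or a joint stands for the part that bears it (a point fixed in the world has none). Each returns a list of dicts, best first, with "conf" (0 to 1); they miss things now and then, are a little off and sometimes report something else, mostly with a low value. They report only what shows in the picture. A call takes as long as a camera call. They do not tell look-alikes from the thing itself.
- search_frame(camera, target): "box" ([left, top, right, bottom] in pixels, round what is visible of it).
The state is a dict: "time_s": time; "q": joint angles; "dq": joint speeds; "joint_efforts": joint torques, N m; "eef_pos": TCP position; "eef_rot": TCP orientation; "wrist_force": force on the tool from outside, world axes, zero at the start; "torque": the same for the moment, N m; "opening": opening from 0.0 (shut) to 1.0 (fully open).
Only numpy, scipy, OpenCV 4.12 (cv2) and the standard library are available. Lean on these libraries where they do the work, as an engineer would, in place of code of your own. Each camera call takes 0.05 s, during which the arm holds its last target.

## Working session

There is one attempt and no reset: what is moved stays moved. The work goes in short steps, Python scripts to look and compute and a tool call to move; the robot and the scene stay as the last step left them, time stands still between calls to the robot, and variables do not carry over. Pictures are saved under pics/ and viewed, and the job is handed in when it is done.

Besides the shell and the picture viewer there is one more tool, called after "Emit:" as a command line: name --argument value ..., lists and objects as JSON in quotes. arm_command: Moves the arm, as the interface text tells. Shifts and turns lie within -1 to 1; 1 stands for 0.2 m of shift or 60 degrees of turn. Its arguments: {"type":"object","properties":{"motion":{"type":"string"}},"required":["motion"]}

```bash
ls; mkdir -p pics
cat > h.py <<'E'
from bench import *
import numpy as np, cv2, json
from scipy.spatial.transform import Rotation as R
np.set_printoptions(precision=4,suppress=True)
def shot(n,f):
    o=get_obs(); c=camera(n); cv2.imwrite('pics/'+f,c['img'][:,:,::-1]); 
    if n=='wrist':
        T=np.eye(4);w,x,y,z=o['eef_rot'];T[:3,:3]=R.from_quat([x,y,z,w]).as_matrix();T[:3,3]=o['eef_pos']
        c['pose']=T@np.array(c['mount'])
    return c
def proj(c,P):
    T=np.linalg.inv(np.array(c['pose']));r=cv2.Rodrigues(T[:3,:3])[0]
    return cv2.projectPoints(np.array(P,float).reshape(-1,1,3),r,T[:3,3],np.array(c['intrinsics'],float),np.array(c['distortion'],float))[0].reshape(-1,2)
def ray(c,uv):
    p=cv2.undistortPoints(np.array(uv,float).reshape(-1,1,2),np.array(c['intrinsics'],float),np.array(c['distortion'],float)).reshape(-1,2)
    T=np.array(c['pose']);d=np.c_[p,np.ones(len(p))]@T[:3,:3].T
    return T[:3,3],d
def atz(c,uv,z):
    o,d=ray(c,uv);return o+d*((z-o[2])/d[:,2])[:,None]
E
python3 - <<'E'
from h import *
print(get_obs())
for n in ['side','top','wrist']:
    c=shot(n,n+'0.png'); print(n,np.array(c['pose']),np.array(c['intrinsics']),c['distortion'],c.get('mount'))
    for t in ['lot_shelf','sample','fill_block','label_green','label_stand','label_blue','label_red','hex_key','ink_red','ink_blue','socket_mouth']:
        try: print(t,[(np.round(x['box']).tolist(),round(x['conf'],2)) for x in search_frame(n,t)][:3])
        except Exception as e: print(t,e)
print(get_obs()['time_s'])
E
```

```text
pics
{'time_s': 0.0, 'q': array([ 1.0697,  0.1815,  1.608 ,  0.    ,  1.3538, -0.2063]), 'dq': array([ 0.0004, -0.0016,  0.0014, -0.0005,  0.0005, -0.0006]), 'joint_efforts': array([  0.0012, -44.4894, -35.1326,  -0.0001,   0.0091,   0.    ]), 'eef_pos': array([0.1668, 0.5497, 0.2304]), 'eef_rot': array([-0.0003,  0.1469,  0.9892, -0.0008]), 'wrist_force': array([-0.7283,  0.2103, -0.6364]), 'torque': array([-0.0291, -0.0216, -0.0529]), 'opening': 0.9978574565101617}
side [[ 0.9996 -0.0082  0.0256  0.4642]
 [-0.0242 -0.6872  0.7261 -0.596 ]
 [ 0.0116 -0.7264 -0.6872  0.6586]
 [ 0.      0.      0.      1.    ]] [[366.8393   0.     321.1504]
 [  0.     366.8393 193.834 ]
 [  0.       0.       1.    ]] [0.0113 0.     0.     0.     0.    ] None
lot_shelf [([353.0, 145.0, 490.0, 318.0], 0.67)]
sample [([282.0, 260.0, 289.0, 296.0], 0.62)]
fill_block [([222.0, 282.0, 300.0, 361.0], 0.59)]
label_green [([310.0, 236.0, 329.0, 272.0], 0.98), ([298.0, 170.0, 308.0, 199.0], 0.66)]
label_stand [([288.0, 145.0, 312.0, 215.0], 0.61)]
label_blue []
label_red [([298.0, 135.0, 303.0, 155.0], 0.46), (
[... 1031 characters left out ...]
, 0.64)]
socket_mouth [([292.0, 59.0, 449.0, 168.0], 0.64)]
wrist [[ 0.2909  0.9231  0.2515  0.1036]
 [ 0.9567 -0.281  -0.0755  0.5682]
 [ 0.0009  0.2626 -0.9649  0.3741]
 [ 0.      0.      0.      1.    ]] [[340.8488   0.     316.9704]
 [  0.     340.8488 194.3996]
 [  0.       0.       1.    ]] [-0.0681  0.      0.      0.      0.    ] [[-0.0004 -0.9649 -0.2626  0.0659]
 [ 1.     -0.0007  0.0008 -0.0012]
 [-0.001  -0.2626  0.9649 -0.1428]
 [ 0.      0.      0.      1.    ]]
lot_shelf []
sample []
fill_block []
label_green []
label_stand [([111.0, 391.0, 144.0, 400.0], 0.53)]
label_blue [([111.0, 392.0, 146.0, 398.0], 0.22)]
label_red []
hex_key []
ink_red []
ink_blue []
socket_mouth []
1.8
```

View pics/top0.png

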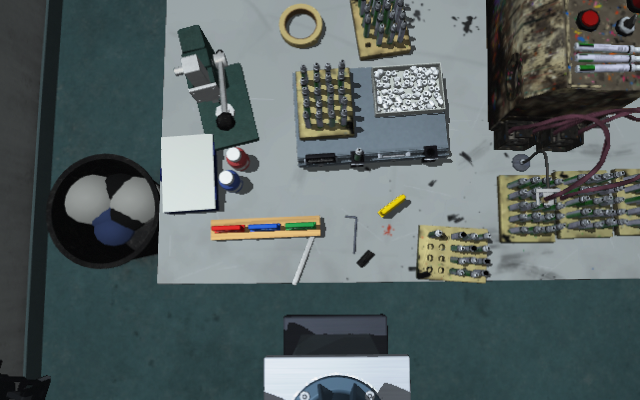

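View pics/side0.png

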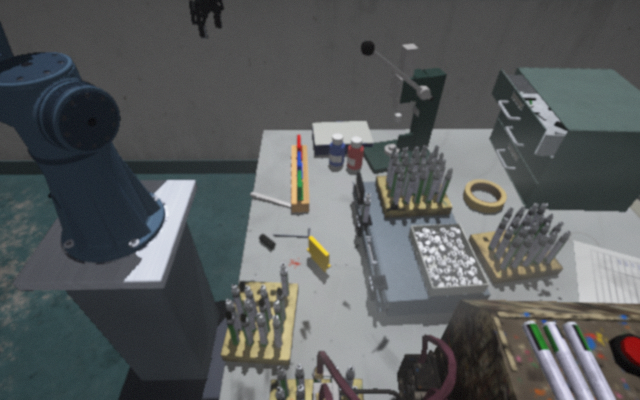

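Run:
```python
import cv2
a=cv2.imread('pics/top0.png');b=cv2.imread('pics/side0.png')
cv2.imwrite('pics/top0z.png',cv2.resize(a[50:250,200:460],None,fx=3,fy=3,interpolation=cv2.INTER_CUBIC)[:600,:800])
cv2.imwrite('pics/side0z.png',cv2.resize(b[120:370,210:500],None,fx=2.4,fy=2.4,interpolation=cv2.INTER_CUBIC))
```

```text
(no output)
```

View pics/top0z.png

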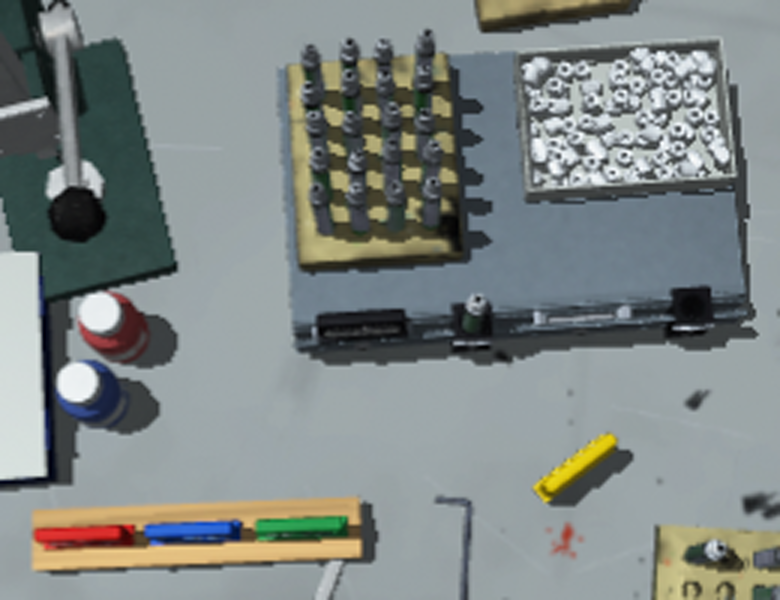

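View pics/side0z.png

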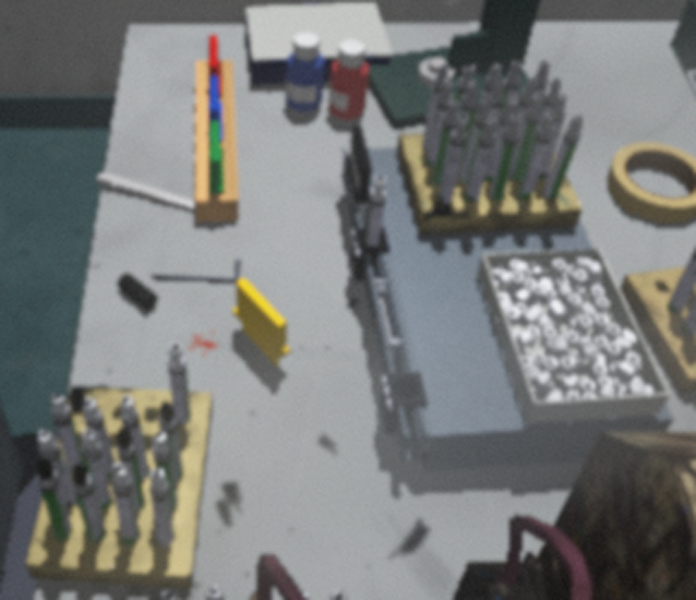

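Run:
```python
from h import *
c=camera('top'); s=camera('side')
# sample top pixel etc
def tri(a,b):
    o1,d1=ray(c,[a]);o2,d2=ray(s,[b]);d1=d1[0];d2=d2[0]
    A=np.c_[d1,-d2];t=np.linalg.lstsq(A,o2-o1,rcond=None)[0]
    p,q=o1+t[0]*d1,o2+t[1]*d2
    return (p+q)/2,np.linalg.norm(p-q)
print('sample top',tri([438,233],[284,265]))
print('sample z.122',atz(c,[[438,233]],.122))
print('socket z.062',atz(c,[[200+692/3,50+303/3]],.062))
print('marker top .138',atz(c,[[200+476/3,50+298/3]],.138))
print('bay .06',atz(c,[[200+582/3,50+315/3]],.06))
print('green .075',atz(c,[[200+258/3,50+522/3],[200+346/3,50+520/3]],.075))
print('yellow',atz(c,[[392,206]],.03))
print('bottles',atz(c,[[234,154],[228,178]],.09))
print('block',atz(c,[[200+656/3,50+528/3],[419,277],[492,232]],.027))
```

```text
sample top (array([ 0.4121, -0.2068,  0.116 ]), np.float64(0.00308296966168124))
sample z.122 [[ 0.4103 -0.2058  0.122 ]]
socket z.062 [[ 0.5909 -0.2086  0.062 ]]
marker top .138 [[ 0.5799 -0.0483  0.138 ]]
bay .06 [[ 0.5832 -0.129   0.06  ]]
green .075 [[0.4349 0.1039 0.075 ]
 [0.4357 0.0421 0.075 ]]
yellow [[ 0.4752 -0.1254  0.03  ]]
bottles [[0.5831 0.2129 0.09  ]
 [0.5319 0.2248 0.09  ]]
block [[ 0.4308 -0.1832  0.027 ]
 [ 0.32   -0.1806  0.027 ]
 [ 0.4158 -0.3441  0.027 ]]
```

```bash
cat >> h.py <<'E'
def pose():
    o=get_obs();w,x,y,z=o['eef_rot'];return np.array(o['eef_pos']),R.from_quat([x,y,z,w])
def tgtR(yaw):  # tool x axis yaw (deg), pointing down
    a=np.radians(yaw);X=np.array([np.cos(a),np.sin(a),0]);Z=np.array([0,0,-1.]);return R.from_matrix(np.c_[X,np.cross(Z,X),Z])
def plan(P,yaw,grip,vmax=.0417,wmax=7.1,n=10,start=None,end=None):
    p,r=start if start else pose();P=np.array(P,float);rt=tgtR(yaw)
    rows=[]
    for i in range(n):
        d=P-p;L=np.linalg.norm(d);d=d*min(1,vmax/max(L,1e-9))
        rv=(r.inv()*rt).as_rotvec();a=np.degrees(np.linalg.norm(rv));rv=rv*min(1,wmax/max(a,1e-9))
        t=r.inv().apply(d)/.2;u=np.degrees(rv)/60
        rows.append(' '.join('%.3f'%v for v in [*t,*u])+' %g'%grip)
        p=p+d;r=r*R.from_rotvec(rv)
        if L<=vmax and a<=wmax:break
    print('; '.join(rows).replace('-0.000','0').replace('0.000','0'));print(p,len(rows),'rows left',np.linalg.norm(P-p))
    return p,r
E
python3 - <<'E'
from h import *
s=plan([.38,.25,.26],90,1)
plan([.44,-.18,.26],90,.6,start=s,n=12)
E
```

```text
-0.164 -0.127 -0.016 0 0 0.118 1; -0.179 -0.106 -0.016 0 0 0.118 1; -0.191 -0.083 -0.016 0 0 0.118 1; -0.199 -0.059 -0.016 0 0 0.118 1; -0.205 -0.034 -0.016 0 0 0.118 1; -0.208 -0.008 -0.016 0 0 0.118 1; -0.207 0.018 -0.016 0 0 0.118 1; -0.203 0.043 -0.016 0 0 0.118 1; -0.168 0.058 -0.014 0 0 0.118 1; 0 0 0 0 0 0.118 1
[0.38 0.25 0.26] 10 rows left 0.0
-0.207 0.021 0 0 0 0.035 0.6; -0.206 0.029 0 0 0 0 0.6; -0.206 0.029 0 0 0 0 0.6; -0.206 0.029 0 0 0 0 0.6; -0.206 0.029 0 0 0 0 0.6; -0.206 0.029 0 0 0 0 0.6; -0.206 0.029 0 0 0 0 0.6; -0.206 0.029 0 0 0 0 0.6; -0.206 0.029 0 0 0 0 0.6; -0.206 0.029 0 0 0 0 0.6; -0.085 0.012 0 0 0 0 0.6
[ 0.44 -0.18  0.26] 11 rows left 0.0
```

Emit:
arm_command --motion "-0.164 -0.127 -0.016 0 0 0.118 1; -0.179 -0.106 -0.016 0 0 0.118 1; -0.191 -0.083 -0.016 0 0 0.118 1; -0.199 -0.059 -0.016 0 0 0.118 1; -0.205 -0.034 -0.016 0 0 0.118 1; -0.208 -0.008 -0.016 0 0 0.118 1; -0.207 0.018 -0.016 0 0 0.118 1; -0.203 0.043 -0.016 0 0 0.118 1; -0.168 0.058 -0.014 0 0 0.118 1; 0 0 0 0 0 0.118 1"

```text
time_s: 2.73
eef_pos: [0.3801, 0.2429, 0.2601]
eef_rot: [0.001, 0.699, 0.715, 0.002]
wrist_force: [-0.2, -0.2, -0.2]
opening: 0.999
```

Emit:
arm_command --motion "-0.207 0.021 0 0 0 0.02 0.6; -0.206 0.029 0 0 0 0 0.6; -0.206 0.029 0 0 0 0 0.6; -0.206 0.029 0 0 0 0 0.6; -0.206 0.029 0 0 0 0 0.6; -0.206 0.029 0 0 0 0 0.6; -0.206 0.029 0 0 0 0 0.6; -0.206 0.029 0 0 0 0 0.6; -0.206 0.029 0 0 0 0 0.6; -0.206 0.029 0 0 0 0 0.6"

```text
time_s: 3.57
eef_pos: [0.433, -0.1658, 0.2631]
eef_rot: [0.005, 0.708, 0.706, 0.006]
wrist_force: [0.8, 0.1, -0.2]
opening: 0.6
```

Run:
```python
from h import *
print(pose()[0],get_obs()['opening'])
c=shot('wrist','w1.png'); np.save('w1pose.npy',c['pose'])
for t in ['sample','lot_shelf']: print(t,search_frame('wrist',t))
```

```text
[ 0.433  -0.1658  0.2631] 0.6002203014313793
sample [{'box': [287.0, 198.3, 304.0, 237.2], 'conf': 0.97}]
lot_shelf [{'box': [433.4, 0.0, 638.3, 240.3], 'conf': 0.74}]
```

View pics/w1.png

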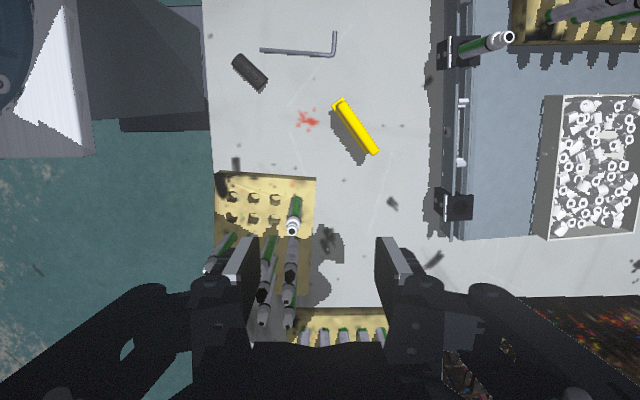

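Run:
```python
import cv2
a=cv2.imread('pics/w1.png')
x=cv2.resize(a[160:280,210:330],None,fx=5,fy=5,interpolation=cv2.INTER_CUBIC)
cv2.imwrite('pics/w1a.png',x)
x=cv2.resize(a[20:250,420:520],None,fx=2.6,fy=2.6,interpolation=cv2.INTER_CUBIC)
y=cv2.resize(a[175:235,425:485],None,fx=8,fy=8,interpolation=cv2.INTER_CUBIC)
import numpy as np
h=max(x.shape[0],y.shape[0]);p=np.zeros((h,x.shape[1]+y.shape[1],3),np.uint8);p[:x.shape[0],:x.shape[1]]=x;p[:y.shape[0],x.shape[1]:]=y
cv2.imwrite('pics/w1b.png',p)
```

```text
(no output)
```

View pics/w1a.png

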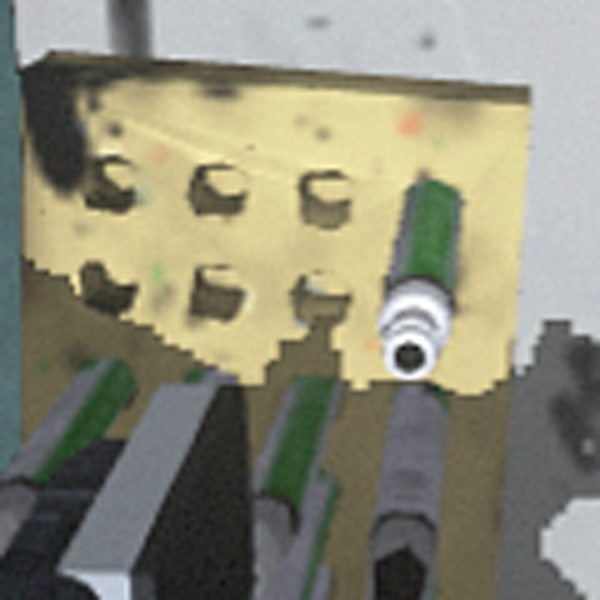

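View pics/w1b.png

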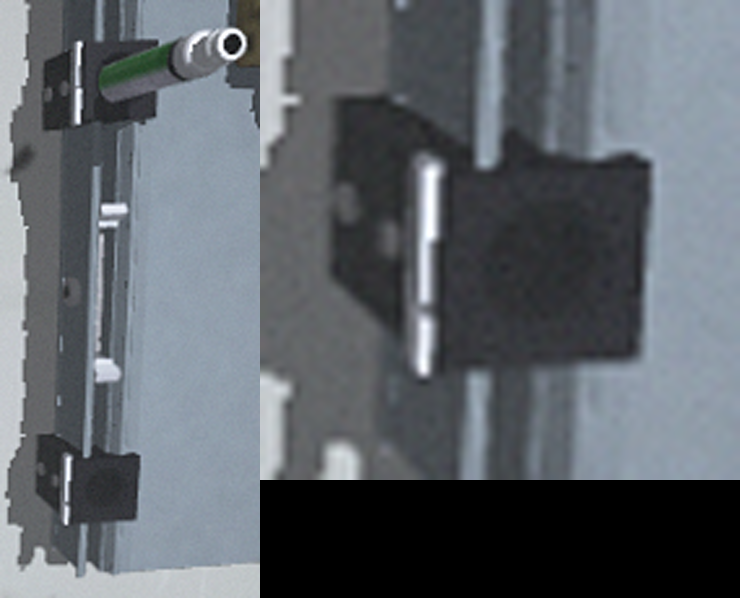

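Run:
```python
from h import *
c=camera('wrist');c['pose']=np.load('w1pose.npy')
print('sample top',atz(c,[[292,231]],.122),'base',atz(c,[[297,200]],.027))
z=lambda X,Y:[425+(X-260)/8,175+Y/8]
print('socket',atz(c,[z(443,168),z(652,158),z(638,358),z(437,362),z(542,261)],.062))
w=lambda X,Y:[420+X/2.6,20+Y/2.6]
print('fullmarker top .138',atz(c,[w(231,44)],.138),'sock corners', atz(c,[w(157,41),w(155,122)],.062))
print('bay screws',atz(c,[w(112,210),w(108,370)],.06))
print('shelf lip line',atz(c,[w(96,170),w(88,455)],.06))
```

```text
sample top [[ 0.4129 -0.211   0.122 ]] base [[ 0.4135 -0.2096  0.027 ]]
socket [[ 0.5754 -0.1965  0.062 ]
 [ 0.6041 -0.1954  0.062 ]
 [ 0.6055 -0.2237  0.062 ]
 [ 0.5773 -0.2238  0.062 ]
 [ 0.5904 -0.2096  0.062 ]]
fullmarker top .138 [[ 0.5807 -0.0509  0.138 ]] sock corners [[ 0.5942 -0.0366  0.062 ]
 [ 0.596  -0.0655  0.062 ]]
bay screws [[ 0.583  -0.0981  0.06  ]
 [ 0.5875 -0.1606  0.06  ]]
shelf lip line [[ 0.5754 -0.0833  0.06  ]
 [ 0.5828 -0.196   0.06  ]]
```

Run:
```python
from h import *
s=plan([.413,-.210,.145],90,.5,vmax=.03)
```

```text
-0.054 -0.025 0.138 0.013 -0.002 -0.006 0.5; -0.053 -0.023 0.138 0 0 0 0.5; -0.053 -0.023 0.138 0 0 0 0.5; -0.053 -0.023 0.138 0 0 0 0.5; -0.013 -0.006 0.035 0 0 0 0.5
[ 0.413 -0.21   0.145] 5 rows left 0.0
```

Emit:
arm_command --motion "-0.054 -0.025 0.138 0.013 -0.002 -0.006 0.5; -0.053 -0.023 0.138 0 0 0 0.5; -0.053 -0.023 0.138 0 0 0 0.5; -0.053 -0.023 0.138 0 0 0 0.5; -0.013 -0.006 0.035 0 0 0 0.5; 0 0 0 0 0 0 0.5"

```text
time_s: 4.27
eef_pos: [0.4157, -0.2046, 0.1444]
eef_rot: [0.003, 0.703, 0.711, 0.002]
wrist_force: [-0.1, 0.4, 0.6]
opening: 0.5
```

Run:
```python
from h import *
p,r=pose();print(p,r.as_matrix(),get_obs()['opening'])
c=shot('wrist','w2.png'); np.save('w2pose.npy',c['pose'])
print(proj(c,[[.413,-.21,.122],[.413,-.21,.027],p,p+[0,0,-.085]]))
```

```text
[ 0.4157 -0.2046  0.1444] [[-0.0108  0.9999  0.0066]
 [ 0.9999  0.0108 -0.0015]
 [-0.0015  0.0065 -1.    ]] 0.4999612294779194
[[311.3228 241.7164]
 [312.3687 194.0755]
 [316.8876 250.2643]
 [316.0304 198.8319]]
```

View pics/w2.png

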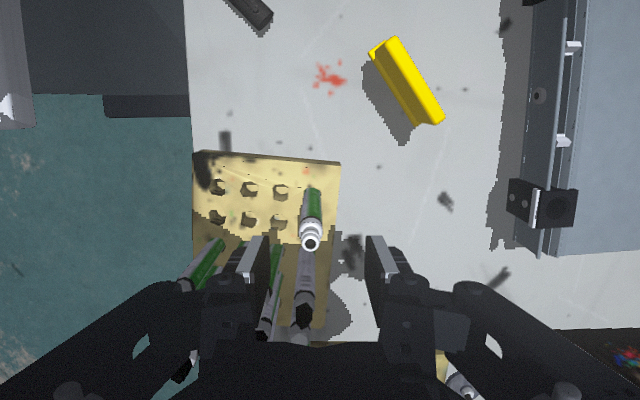

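Run:
```python
from h import *
s=plan([.413,-.2100,.060],90,.5,vmax=.02)
```

```text
-0.006 -0.004 0.100 0.006 0.001 0.011 0.5; -0.007 -0.003 0.100 0 0 0 0.5; -0.007 -0.003 0.100 0 0 0 0.5; -0.007 -0.003 0.100 0 0 0 0.5; -0.002 -0.001 0.026 0 0 0 0.5
[ 0.413 -0.21   0.06 ] 5 rows left 0.0
```

Emit:
arm_command --motion "-0.027 -0.014 0.05 0.006 0.001 0.011 0.5; 0 0 0.09 0 0 0 0.5; 0 0 0.09 0 0 0 0.5; 0 0 0.09 0 0 0 0.5; 0 0 0.09 0 0 0 0.5; 0 0 0 0 0 0 0.5"

```text
time_s: 4.82
eef_pos: [0.4214, -0.2123, 0.0691]
eef_rot: [0.01, 0.706, 0.708, 0.0]
wrist_force: [-0.4, 0.7, -0.6]
opening: 0.502
```

Run:
```python
from h import *
p,r=pose();print(p,r.as_matrix(),get_obs()['wrist_force'])
c=shot('wrist','w3.png')
print(proj(c,[[.413,-.21,.122],[.413,-.21,.027],p]))
s=plan([.413,-.2100,.060],90,.5,vmax=.02)
```

```text
[ 0.4214 -0.2123  0.0691] [[-0.0029  0.9999  0.0142]
 [ 0.9999  0.0031 -0.0128]
 [-0.0128  0.0141 -0.9998]] [-0.4473  0.7398 -0.6317]
[[292.03   317.8093]
 [301.1526 214.924 ]
 [316.8683 250.2729]]
0.016 -0.047 0.053 0.015 0.013 0.003 0.5
[ 0.413 -0.21   0.06 ] 1 rows left 0.0
```

View pics/w3.png

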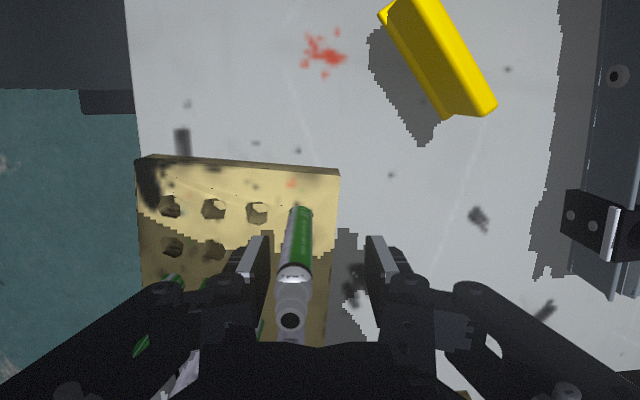

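Emit:
arm_command --motion "0.016 -0.047 0.03 0.015 0.013 0.003 0.5; 0 0 0.02 0 0 0 0.5; 0 0 0 0 0 0 0.5"

```text
time_s: 5.12
eef_pos: [0.4148, -0.211, 0.0637]
eef_rot: [0.002, 0.707, 0.707, -0.0]
wrist_force: [0.2, 0.2, -0.2]
opening: 0.501
```

Run:
```python
from h import *
p,r=pose();print(p,r.as_matrix(),get_obs()['wrist_force'])
s=plan([.413,-.2100,.060],90,.5,vmax=.02)
```

```text
[ 0.4148 -0.211   0.0637] [[-0.0007  1.      0.003 ]
 [ 1.      0.0007 -0.0034]
 [-0.0034  0.003  -1.    ]] [ 0.2022  0.1676 -0.2117]
0.005 -0.009 0.018 0.003 0.003 0.001 0.5
[ 0.413 -0.21   0.06 ] 1 rows left 0.0
```

Emit:
arm_command --motion "0.006 -0.011 0.02 0.003 0.003 0.001 0.5; 0 0 0 0 0 0 0.3; 0 0 0 0 0 0 0.15; 0 0 0 0 0 0 0; 0 0 0 0 0 0 0; 0 0 0 0 0 0 0; 0 0 0 0 0 0 0"

```text
time_s: 5.7
eef_pos: [0.4132, -0.2108, 0.0616]
eef_rot: [0.001, 0.707, 0.707, -0.0]
wrist_force: [-0.4, -0.1, 0.5]
opening: 0.148
```

Run:
```python
from h import *
o=get_obs();p,r=pose();print(p,r.as_matrix(),o['wrist_force'],o['torque'],o['opening'])
c=shot('wrist','w4.png')
```

```text
[ 0.4132 -0.2108  0.0616] [[ 0.0007  1.      0.0017]
 [ 1.     -0.0007 -0.0023]
 [-0.0023  0.0017 -1.    ]] [-0.3542 -0.1378  0.5281] [-0.0283  0.059  -0.0052] 0.14828972051795125
```

View pics/w4.png

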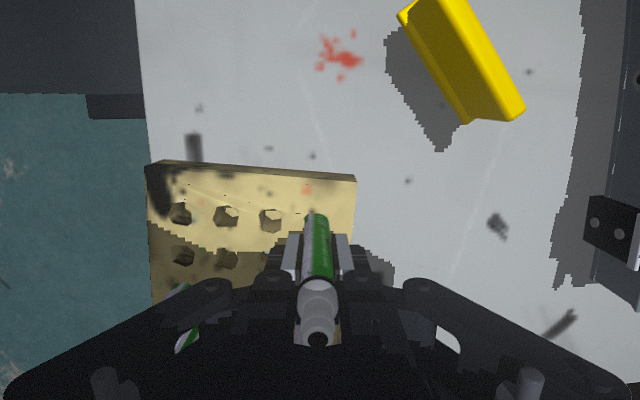

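Emit:
arm_command --motion "0 0 -0.05 0 0 0 0; 0 0 -0.1 0 0 0 0; 0 0 -0.1 0 0 0 0; 0 0 -0.1 0 0 0 0; 0 0 -0.07 0 0 0 0; 0 0 0 0 0 0 0"

```text
time_s: 6.25
eef_pos: [0.4136, -0.2107, 0.1517]
eef_rot: [0.002, 0.707, 0.707, 0.0]
wrist_force: [0.7, 0.5, -0.0]
opening: 0.141
```

Run:
```python
from h import *
o=get_obs();p,r=pose();print(p,r.as_matrix(),o['wrist_force'],o['opening'])
s=plan([.590,-.2104,.150],90,0,vmax=.03)
c=shot('side','s4.png')
```

```text
[ 0.4136 -0.2107  0.1517] [[ 0.001   1.      0.0032]
 [ 1.     -0.0009 -0.0026]
 [-0.0026  0.0032 -1.    ]] [ 0.7001  0.5434 -0.0134] 0.14148597655611522
0 0.150 0.002 0.003 0.002 -0.001 0; 0 0.150 0.001 0 0 0 0; 0 0.150 0.001 0 0 0 0; 0 0.150 0.001 0 0 0 0; 0 0.150 0.001 0 0 0 0; 0 0.132 0.001 0 0 0 0
[ 0.59   -0.2104  0.15  ] 6 rows left 0.0
```

View pics/s4.png

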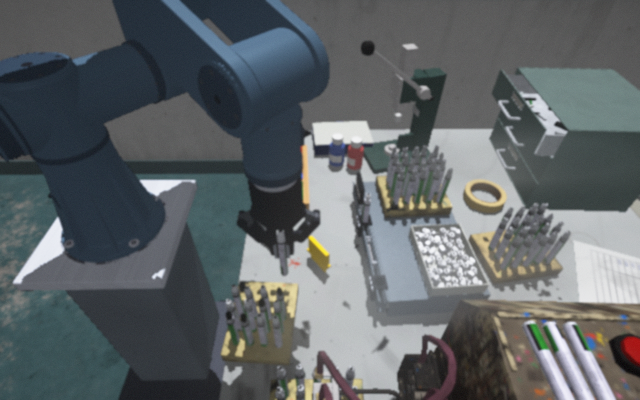

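Emit:
arm_command --motion "0 0.1 0.002 0.003 0.002 -0.001 0; 0 0.15 0.001 0 0 0 0; 0 0.15 0.001 0 0 0 0; 0 0.15 0.001 0 0 0 0; 0 0.15 0.001 0 0 0 0; 0 0.1 0.001 0 0 0 0; 0 0.05 0 0 0 0 0; 0 0 0 0 0 0 0"

```text
time_s: 6.97
eef_pos: [0.5871, -0.208, 0.1405]
eef_rot: [-0.004, 0.708, 0.706, -0.001]
wrist_force: [0.0, 0.3, 0.2]
opening: 0.14
```

Run:
```python
from h import *
o=get_obs();p,r=pose();print(p,r.as_matrix(),o['wrist_force'],o['opening'])
s=plan([.590,-.2104,.135],90,0,vmax=.03)
c=shot('wrist','w5.png');np.save('w5pose.npy',c['pose'])
print(proj(c,[[.5902,-.2096,.062],p-[0,-.0008,.058],p,p+[0,0.0008,.06]]))
c=shot('side','s5.png')
print('side',proj(c,[[.5902,-.2096,.062],p-[0,-.0008,.058],p,p+[0,0.0008,.06]]))
a=cv2.imread('pics/w5.png');cv2.imwrite('pics/w5z.png',cv2.resize(a[150:400,230:430],None,fx=3,fy=2.4,interpolation=cv2.INTER_CUBIC))
a=cv2.imread('pics/s5.png');cv2.imwrite('pics/s5z.png',cv2.resize(a[180:340,320:480],None,fx=3.7,fy=3.7,interpolation=cv2.INTER_CUBIC))
```

```text
[ 0.5871 -0.208   0.1405] [[ 0.0024  1.     -0.0075]
 [ 1.     -0.0024  0.0045]
 [ 0.0045 -0.0076 -1.    ]] [0.0324 0.2565 0.2366] 0.1397369588822214
-0.012 0.014 0.027 -0.007 -0.004 -0.002 0
[ 0.59   -0.2104  0.135 ] 1 rows left 0.0
[[322.1951 204.4811]
 [317.5285 210.1628]
 [316.8583 250.265 ]
 [315.3486 334.0635]]
side [[379.2179 282.1067]
 [378.7199 274.7943]
 [382.7375 256.0698]
 [387.3125 233.2882]]
```

View pics/w5.png

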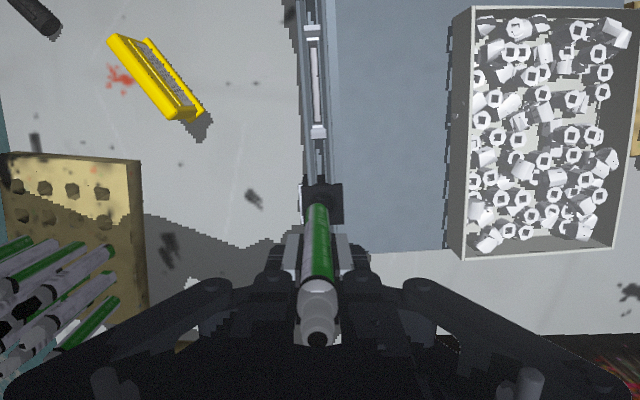

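View pics/s5z.png

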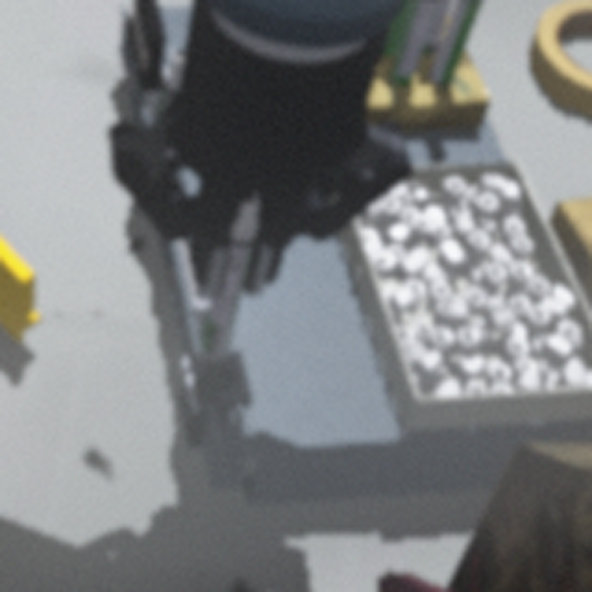

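Run:
```python
from h import *
a=cv2.imread('pics/w5.png');cv2.imwrite('pics/w5z.png',cv2.resize(a[170:260,275:375],None,fx=6,fy=6,interpolation=cv2.INTER_CUBIC))
```

```text
(no output)
```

View pics/w5z.png

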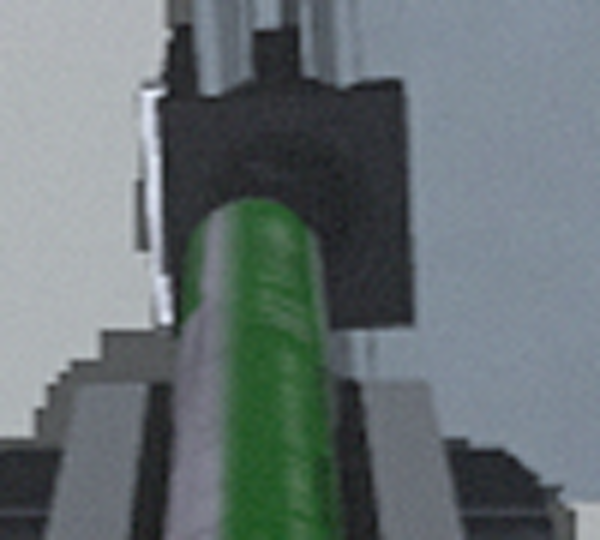

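Emit:
arm_command --motion "-0.005 0.018 0.04 -0.007 -0.004 -0.002 0; -0.001 0.001 0.03 0 0 0 0; 0 0 0 0 0 0 0"

```text
time_s: 7.32
eef_pos: [0.5862, -0.2089, 0.1239]
eef_rot: [-0.002, 0.708, 0.707, -0.001]
wrist_force: [-0.9, 0.9, -0.9]
opening: 0.144
```

```bash
cat >> h.py <<'E'
def chk(f,P=[.5906,-.2089,.120],box=(160,260,265,365),g=0,pts=[]):
    o=get_obs();p,r=pose();print(p,r.as_matrix()[:,2],o['wrist_force'],o['opening'])
    plan(P,90,g,vmax=.03)
    c=shot('wrist',f+'.png');np.save(f+'pose.npy',c['pose'])
    if len(pts): print(proj(c,pts))
    a=cv2.imread('pics/'+f+'.png')[box[0]:box[1],box[2]:box[3]]
    cv2.imwrite('pics/'+f+'z.png',cv2.resize(a,None,fx=6,fy=6,interpolation=cv2.INTER_CUBIC))
    return c
E
python3 - <<'E'
from h import *
p=pose()[0]
chk('w6',pts=[[.5906,-.2096,.062],p-[0,.0007,.058]])
E
```

```text
[ 0.5862 -0.2089  0.1239] [-0.0039  0.0015 -1.    ] [-0.8966  0.8621 -0.9391] 0.14392047775445968
0 0.022 0.019 -0.004 -0.001 -0.001 0
[ 0.5906 -0.2089  0.12  ] 1 rows left 0.0
[[324.2101 210.3157]
 [317.1896 212.2034]]
```

View pics/w6z.png

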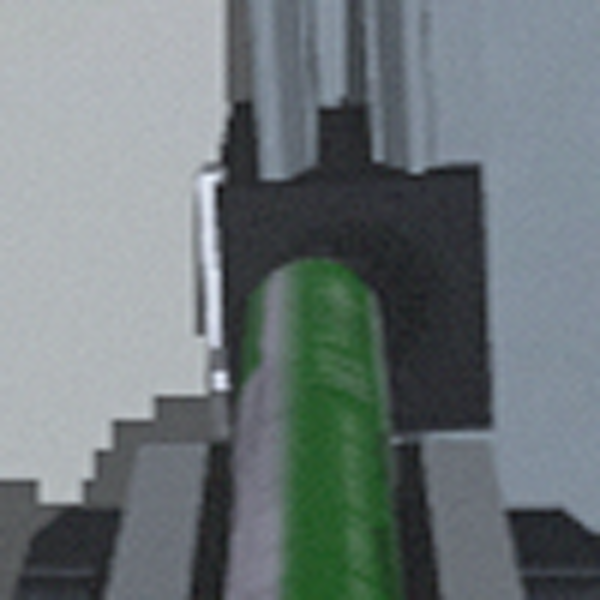

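Emit:
arm_command --motion "0.002 0.024 0 -0.004 -0.001 -0.001 0; 0 0 0 0 0 0 0"

```text
time_s: 7.53
eef_pos: [0.5904, -0.2087, 0.1242]
eef_rot: [-0.0, 0.708, 0.707, 0.0]
wrist_force: [0.2, -0.7, 0.2]
opening: 0.142
```

Run:
```python
from h import *
p=pose()[0]
chk('w7',P=[.5906,-.2086,.12],pts=[[.5906,-.2096,.062],p-[0,.0007,.058]])
```

```text
[ 0.5904 -0.2087  0.1242] [ 0.0002  0.0006 -1.    ] [ 0.2188 -0.7245  0.2153] 0.14150951641139287
0 0.001 0.021 0 -0.001 -0.002 0
[ 0.5906 -0.2086  0.12  ] 1 rows left 0.0
[[317.174  210.3944]
 [316.8112 212.128 ]]
```

View pics/w7z.png

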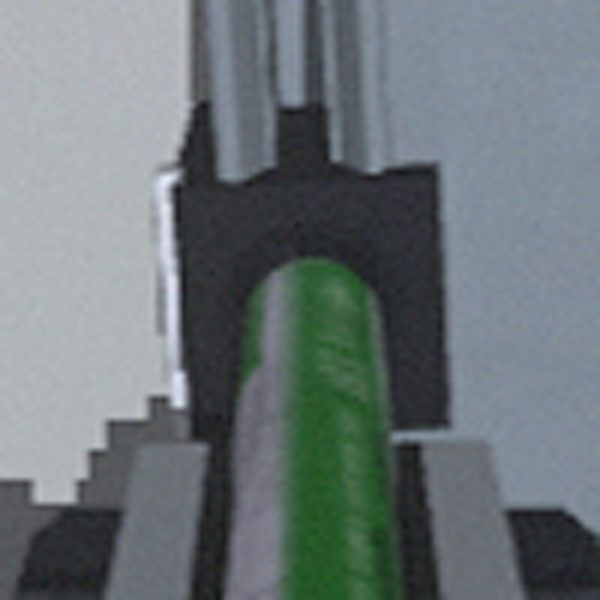

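Emit:
arm_command --motion "0 0 0.02 0 0 0 0; 0.001 0 0.02 0 0 0 0; 0 0 0 0 0 0 0"

```text
time_s: 7.83
eef_pos: [0.5906, -0.2089, 0.1166]
eef_rot: [0.001, 0.708, 0.707, 0.0]
wrist_force: [-0.6, -0.2, -0.3]
opening: 0.144
```

Run:
```python
from h import *
p=pose()[0]
chk('w8',P=[.5906,-.2086,.112],pts=[[.5906,-.2096,.062],p-[0,.0007,.058]])
```

```text
[ 0.5906 -0.2089  0.1166] [ 0.0015 -0.0005 -1.    ] [-0.6038 -0.1998 -0.313 ] 0.1440484648546057
0.002 0 0.023 0.001 0 -0.002 0
[ 0.5906 -0.2086  0.112 ] 1 rows left 0.0
[[316.6347 213.6887]
 [316.6858 212.0294]]
```

View pics/w8z.png

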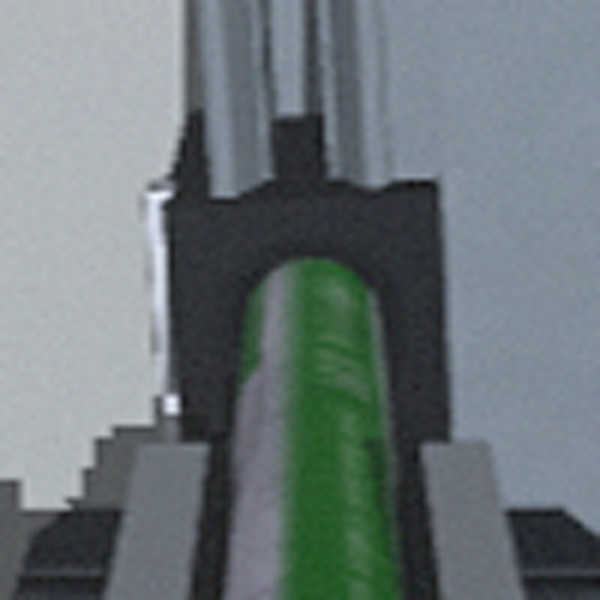

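Emit:
arm_command --motion "0.002 0 0.02 0 0 0 0; 0 0 0.02 0 0 0 0; 0 0 0 0 0 0 0"

```text
time_s: 8.13
eef_pos: [0.5908, -0.2088, 0.1084]
eef_rot: [0.001, 0.708, 0.707, 0.0]
wrist_force: [-0.2, 0.2, -0.2]
opening: 0.141
```

Run:
```python
from h import *
p=pose()[0]
chk('w9',P=[.5906,-.2086,.1],pts=[[.5906,-.2096,.062],p-[0,.0007,.058]])
```

```text
[ 0.5908 -0.2088  0.1084] [ 0.0018 -0.0011 -1.    ] [-0.2077  0.2089 -0.1697] 0.1411384647064305
0.001 -0.001 0.042 0.002 0.001 -0.001 0
[ 0.5906 -0.2086  0.1   ] 1 rows left 0.0
[[316.3885 218.2816]
 [316.6577 211.9701]]
```

View pics/w9z.png

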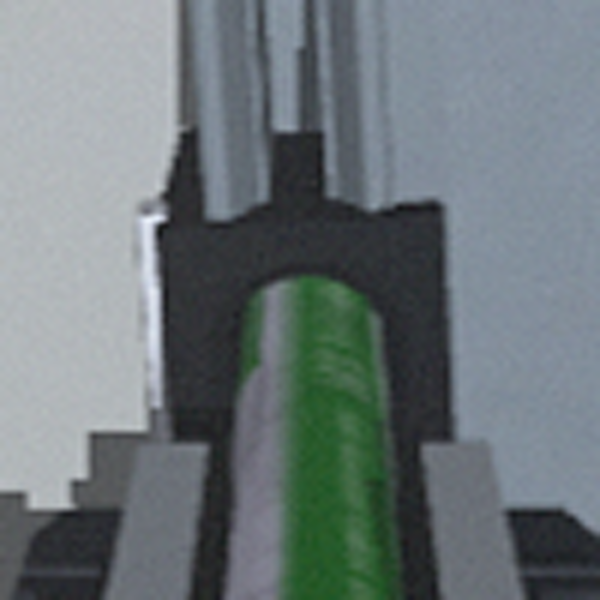

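Emit:
arm_command --motion "0.001 -0.001 0.025 0.001 0.001 -0.001 0; 0 0 0.025 0 0 0 0; 0 0 0.025 0 0 0 0; 0 0 0 0 0 0 0"

```text
time_s: 8.52
eef_pos: [0.5906, -0.2088, 0.0923]
eef_rot: [0.0, 0.707, 0.707, 0.0]
wrist_force: [-0.6, -0.4, -0.8]
opening: 0.145
```

Run:
```python
from h import *
o=get_obs();print(o['wrist_force'],o['torque'],o['opening'],o['eef_pos']);plan([.5906,-.2087,.0795],90,0)
```

```text
[-0.5912 -0.4369 -0.7512] [ 0.0822 -0.0292  0.0005] 0.14485983936066382 [ 0.5906 -0.2088  0.0923]
0.001 0 0.064 0.001 0 0 0
[ 0.5906 -0.2087  0.0795] 1 rows left 0.0
```

Emit:
arm_command --motion "0 0 0.025 0 0 0 0; 0 0 0.025 0 0 0 0; 0 0 0.015 0 0 0 0; 0 0 0 0 0 0 0"

```text
time_s: 8.85
eef_pos: [0.5908, -0.2087, 0.0776]
eef_rot: [0.0, 0.707, 0.707, 0.0]
wrist_force: [0.1, 0.1, 0.4]
opening: 0.142
```

Run:
```python
from h import *
o=get_obs();print(o['wrist_force'],o['torque'],o['opening'],o['eef_pos']);plan([.5906,-.2087,.0776],90,0)
```

```text
[0.0803 0.102  0.355 ] [-0.062   0.0532 -0.015 ] 0.14234402379583366 [ 0.5908 -0.2087  0.0776]
0 -0.001 0 0.001 0 0 0
[ 0.5906 -0.2087  0.0776] 1 rows left 0.0
```

Emit:
arm_command --motion "0 0 0.008 0 0 0 0; 0 0 0.006 0 0 0 0; 0 0 0 0 0 0 0"

```text
time_s: 9.1
eef_pos: [0.5914, -0.2093, 0.078]
eef_rot: [0.001, 0.707, 0.707, 0.0]
wrist_force: [0.0, -0.7, -0.8]
opening: 0.144
```

Emit:
arm_command --motion "0 0 0.012 0 0 0 0"

```text
time_s: 9.18
eef_pos: [0.5919, -0.2097, 0.0774]
eef_rot: [0.002, 0.707, 0.707, -0.0]
wrist_force: [-8.4, 2.2, 25.2]
opening: 0.141
```

Emit:
arm_command --motion "0 0 0.015 0 0 0 0"

```text
time_s: 9.27
eef_pos: [0.592, -0.2101, 0.0773]
eef_rot: [0.002, 0.707, 0.707, -0.0]
wrist_force: [-12.8, 6.1, 31.2]
opening: 0.146
```

Emit:
arm_command --motion "0.003 -0.004 -0.003 0 0 0 0; 0 0 0 0 0 0 0.2; 0 0 0 0 0 0 0.4; 0 0 0 0 0 0 0.4; 0 0 0 0 0 0 0.4"

```text
time_s: 9.68
eef_pos: [0.5921, -0.2098, 0.079]
eef_rot: [0.003, 0.707, 0.707, 0.0]
wrist_force: [-0.7, -0.6, -0.7]
opening: 0.401
```

Run:
```python
from h import *
p=pose()[0]
chk('w10',P=[.5906,-.2089,.2],g=.4,box=(200,300,265,365),pts=[[.5906,-.2096,.138]])
```

```text
[ 0.5921 -0.2098  0.079 ] [ 0.0043 -0.0038 -1.    ] [-0.6585 -0.5973 -0.6851] 0.4014460922959373
0.001 -0.001 -0.150 0.004 0.004 0.001 0.4; 0.001 -0.002 -0.150 0 0 0 0.4; 0.001 -0.002 -0.150 0 0 0 0.4; 0.001 -0.002 -0.150 0 0 0 0.4; 0 0 -0.005 0 0 0 0.4
[ 0.5906 -0.2089  0.2   ] 5 rows left 0.0
[[312.6711 334.996 ]]
```

View pics/w10.png

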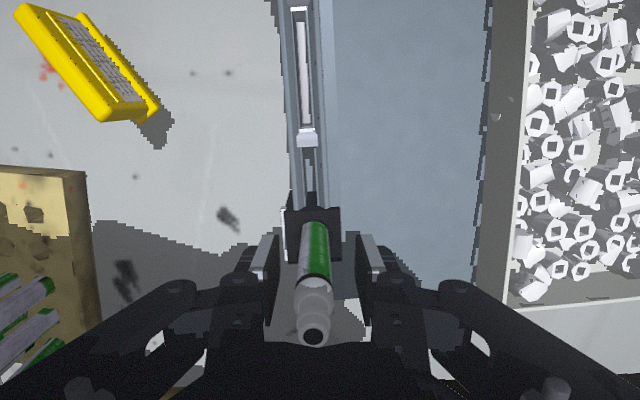

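Emit:
arm_command --motion "0.001 -0.002 -0.05 0.004 0.004 0.001 0.4; 0 0 -0.1 0 0 0 0.4; 0 0 -0.1 0 0 0 0.4; 0 0 -0.15 0 0 0 0.4; 0 0 -0.15 0 0 0 0.6; 0 0 -0.1 0 0 0 0.6"

```text
time_s: 10.23
eef_pos: [0.5873, -0.2072, 0.2076]
eef_rot: [-0.009, 0.707, 0.707, -0.002]
wrist_force: [-0.3, 0.7, 0.2]
opening: 0.599
```

Run:
```python
from h import *
p=pose()[0];print(p)
c=shot('wrist','w11.png');np.save('w11pose.npy',c['pose'])
print(proj(c,[[.5906,-.2096,.138],[.5906,-.2096,.062]]))
# travel to above green
s=plan([.50,-.05,.24],90,.6)
plan([.435,.06,.22],90,.6,start=s)
```

```text
[ 0.5873 -0.2072  0.2076]
[[323.4921 210.1155]
 [323.1767 184.237 ]]
0.180 -0.102 -0.029 -0.009 -0.007 -0.001 0.6; 0.179 -0.101 -0.032 0 0 0 0.6; 0.179 -0.101 -0.032 0 0 0 0.6; 0.179 -0.101 -0.032 0 0 0 0.6; 0.074 -0.042 -0.013 0 0 0 0.6
[ 0.5  -0.05  0.24] 5 rows left 0.0
0.177 -0.105 0.032 0 0 0 0.6; 0.177 -0.105 0.032 0 0 0 0.6; 0.177 -0.105 0.032 0 0 0 0.6; 0.018 -0.011 0.003 0 0 0 0.6
[0.435 0.06  0.22 ] 4 rows left 0.0
```

View pics/w11.png

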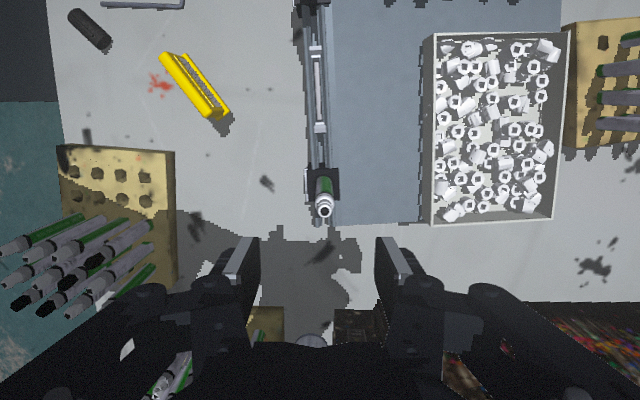

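Emit:
arm_command --motion "0.18 -0.102 -0.029 -0.009 -0.007 -0.001 0.6; 0.179 -0.101 -0.032 0 0 0 0.6; 0.179 -0.101 -0.032 0 0 0 0.6; 0.179 -0.15 -0.01 0 0 0 0.6; 0.15 -0.15 0 0 0 0 0.6; 0.15 -0.15 0.01 0 0 0 0.6; 0.15 -0.15 0.02 0 0 0 0.6; 0.15 -0.15 0.02 0 0 0 0.6; 0.05 -0.06 0 0 0 0 0.6; 0 0 0 0 0 0 0.6"

```text
time_s: 11.12
eef_pos: [0.3694, 0.062, 0.225]
eef_rot: [0.002, 0.709, 0.705, 0.002]
wrist_force: [-0.1, -0.0, 0.9]
opening: 0.601
```

Run:
```python
from h import *
p=pose()[0];print(p)
c=shot('wrist','w12.png');np.save('w12pose.npy',c['pose'])
print(search_frame('wrist','label_green'))
```

```text
[0.3694 0.062  0.225 ]
[{'box': [372.6, 124.1, 395.9, 196.5], 'conf': 0.77}, {'box': [351.9, 0.0, 410.7, 197.0], 'conf': 0.64}]
```

View pics/w12.png

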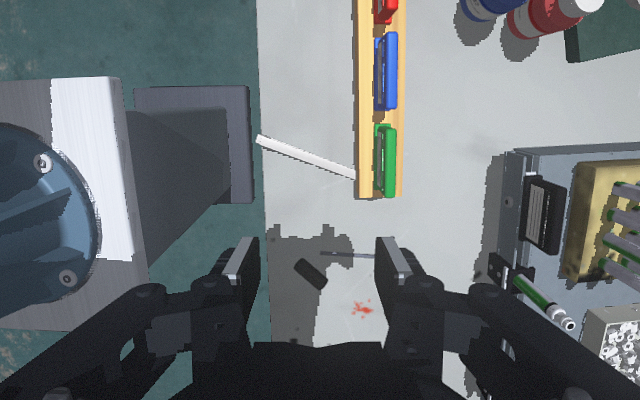

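Run:
```python
from h import *
a=cv2.imread('pics/w12.png')[20:210,340:420];cv2.imwrite('pics/w12z.png',cv2.resize(a,None,fx=5,fy=3.1,interpolation=cv2.INTER_CUBIC)[:598])
a=cv2.imread('pics/w12.png')[110:210,345:425];cv2.imwrite('pics/w12y.png',cv2.resize(a,None,fx=6,fy=6,interpolation=cv2.INTER_CUBIC)[:598])
```

```text
(no output)
```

View pics/w12y.png

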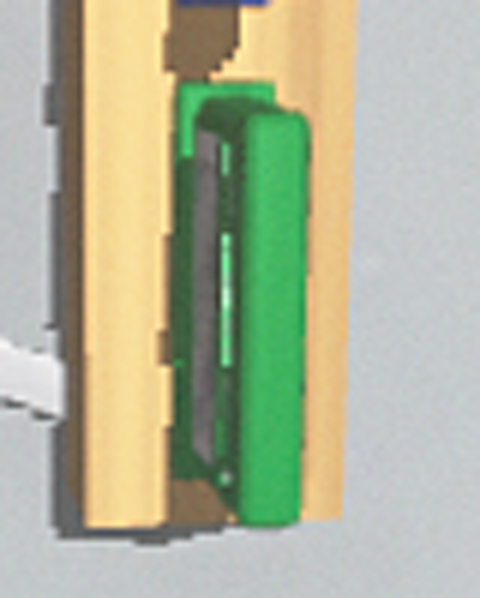

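Run:
```python
from h import *
c=camera('wrist');c['pose']=np.load('w12pose.npy')
z=lambda X,Y:[345+X/6,110+Y/6]
q=atz(c,[z(248,112),z(308,118),z(300,525),z(238,522),z(273.5,319)],.075)
print(q)
print(np.degrees(np.arctan2(-(q[0]-q[3])[0],(q[0]-q[3])[1])),np.degrees(np.arctan2(-(q[1]-q[2])[0],(q[1]-q[2])[1])))
print('stand', atz(c,[z(85,525),z(342,520)],.03))
s=plan([.436,.073,.15],90,.5,vmax=.03)
```

```text
[[0.4296 0.1053 0.075 ]
 [0.4382 0.1044 0.075 ]
 [0.4402 0.0443 0.075 ]
 [0.4308 0.0449 0.075 ]
 [0.4346 0.0755 0.075 ]]
1.181969053019025 1.884052178183985
stand [[0.4139 0.0319 0.03  ]
 [0.4584 0.0325 0.03  ]]
0.021 0.095 0.114 0.007 0.001 -0.007 0.5; 0.020 0.096 0.114 0 0 0 0.5; 0.020 0.096 0.114 0 0 0 0.5; 0.006 0.031 0.037 0 0 0 0.5
[0.436 0.073 0.15 ] 4 rows left 0.0
```

Emit:
arm_command --motion "0.022 0.093 0.114 0.007 0.001 -0.017 0.5; 0.022 0.094 0.114 0 0 -0.005 0.5; 0.022 0.094 0.08 0 0 0 0.5; 0.006 0.031 0.03 0 0 0 0.5; 0 0 0.05 0 0 0 0.5; 0 0 0 0 0 0 0.5"

```text
time_s: 11.77
eef_pos: [0.4485, 0.0676, 0.1481]
eef_rot: [0.005, 0.704, 0.71, 0.002]
wrist_force: [-0.3, 0.4, -0.1]
opening: 0.499
```

Run:
```python
from h import *
c=chk('w13',P=[.4348,.075,.12],g=.5,box=(170,270,260,360),pts=[[.4348,.075+.031,.075],[.4348,.075-.031,.075],[.4348,.075,.075]])
print(pose()[1].as_matrix())
plan([.4348,.075,.12],91.3,.5,vmax=.02)
```

```text
[0.4485 0.0676 0.1481] [ 0.0097 -0.0035 -0.9999] [-0.3439  0.4299 -0.0939] 0.4990102494357192
0.036 -0.065 0.131 0.009 0.003 0.007 0.5; 0.002 -0.005 0.009 0 0 0 0.5
[0.4348 0.075  0.12  ] 2 rows left 0.0
[[294.4991 145.2988]
 [295.451  236.7033]
 [294.9655 192.6705]]
[[-0.0071  0.9999  0.0113]
 [ 1.      0.0072 -0.0037]
 [-0.0038  0.0113 -0.9999]]
0.023 -0.044 0.087 0.011 0.004 -0.015 0.5; 0.016 -0.028 0.058 0 0 0 0.5
[0.4348 0.075  0.12  ] 2 rows left 0.0
```

View pics/w13.png

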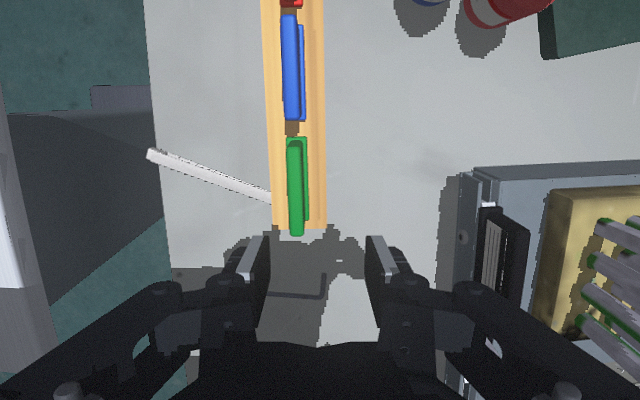

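Run:
```python
from h import *
a=cv2.imread('pics/w13.png')[130:245,250:340];cv2.imwrite('pics/w13z.png',cv2.resize(a,None,fx=5,fy=5,interpolation=cv2.INTER_CUBIC))
```

```text
(no output)
```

View pics/w13z.png

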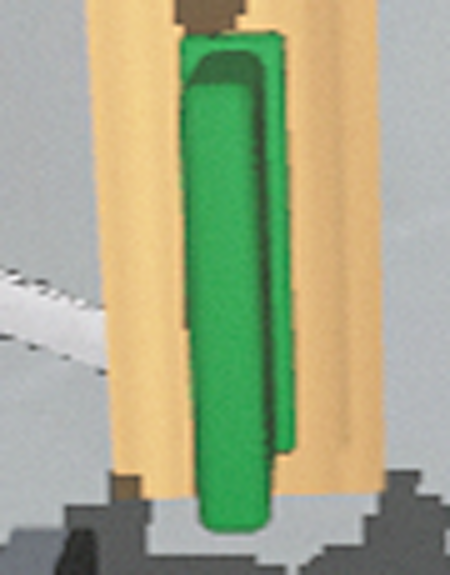

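Emit:
arm_command --motion "0.038 -0.065 0.05 0.011 0.004 -0.014 0.5; 0 0 0.05 0 0 0 0.5; 0 0 0 0 0 0 0.5"

```text
time_s: 12.07
eef_pos: [0.437, 0.0737, 0.1286]
eef_rot: [0.0, 0.7, 0.714, 0.0]
wrist_force: [0.3, -0.5, -0.4]
opening: 0.5
```

Run:
```python
from h import *
print(pose()[0],pose()[1].as_matrix())
plan([.4353,.0748,.1],91.2,.5,vmax=.02)
```

```text
[0.437  0.0737 0.1286] [[-0.0203  0.9998  0.0005]
 [ 0.9998  0.0203  0.0004]
 [ 0.0004  0.0005 -1.    ]]
0.004 -0.006 0.100 0 0 -0.001 0.5; 0.002 -0.003 0.043 0 0 0 0.5
[0.4353 0.0748 0.1   ] 2 rows left 0.0
```

Emit:
arm_command --motion "0.006 -0.009 0.06 0 0 -0.001 0.5; 0 0 0.06 0 0 0 0.5; 0 0 0.06 0 0 0 0.5; 0 0 0 0 0 0 0.5"

```text
time_s: 12.4
eef_pos: [0.4353, 0.0748, 0.0926]
eef_rot: [0.001, 0.699, 0.715, 0.001]
wrist_force: [-0.3, 1.0, -0.8]
opening: 0.497
```

Run:
```python
from h import *
print(pose()[0],pose()[1].as_matrix())
plan([.4353,.0748,.06],91.2,.5,vmax=.02)
```

```text
[0.4353 0.0748 0.0926] [[-0.0219  0.9998  0.0039]
 [ 0.9998  0.0219 -0.0001]
 [-0.0002  0.0039 -1.    ]]
0 0 0.100 0.004 0 0.001 0.5; 0 0 0.063 0 0 0 0.5
[0.4353 0.0748 0.06  ] 2 rows left 0.0
```

Emit:
arm_command --motion "0 0 0.07 0.004 0 0.001 0.5; 0 0 0.07 0 0 0 0.5; 0 0 0.07 0 0 0 0.5; 0 0 0.03 0 0 0 0.5; 0 0 0 0 0 0 0.5"

```text
time_s: 12.82
eef_pos: [0.4377, 0.0747, 0.0467]
eef_rot: [0.002, 0.699, 0.715, 0.002]
wrist_force: [-0.4, -0.4, 0.2]
opening: 0.503
```

Run:
```python
from h import *
plan([.4353,.0748,.043],91.2,.5,vmax=.02)
c=chk('w14',P=[.4353,.0748,.043],g=.5,pts=[[.4353,.0748+.031,.075],[.4353,.0748-.031,.075]])
```

```text
0.001 -0.012 0.019 0.005 0.001 0.001 0.5
[0.4353 0.0748 0.043 ] 1 rows left 0.0
[0.4377 0.0747 0.0467] [ 0.0055 -0.0009 -1.    ] [-0.3539 -0.4301  0.1795] 0.5032635352265445
0.001 -0.012 0.019 0.005 0.001 0.021 0.5
[0.4353 0.0748 0.043 ] 1 rows left 0.0
[[312.348  202.2923]
 [309.7263 349.3955]]
```

View pics/w14.png

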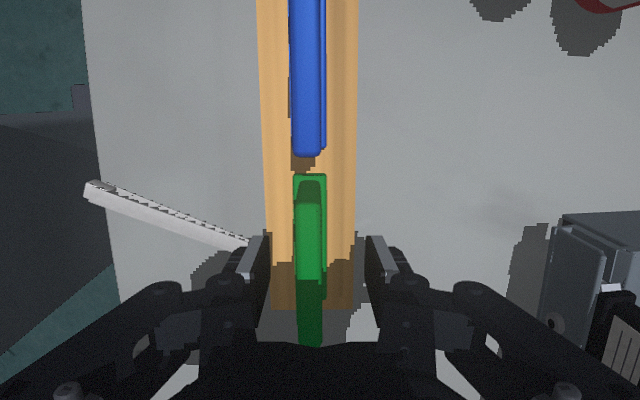

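Emit:
arm_command --motion "0.001 -0.015 0.022 0.005 0.001 0.001 0.5; 0 0 0 0 0 0 0.4; 0 0 0 0 0 0 0.3"

```text
time_s: 13.12
eef_pos: [0.4364, 0.0747, 0.0448]
eef_rot: [0.001, 0.7, 0.714, 0.001]
wrist_force: [-0.0, 0.8, 0.6]
opening: 0.3
```

Run:
```python
from h import *
plan([.4347,.0748,.0425],91.2,.3,vmax=.02)
print(pose()[0],pose()[1].as_matrix())
```

```text
0.001 -0.009 0.011 0.004 0 0 0.3
[0.4347 0.0748 0.0425] 1 rows left 0.0
[0.4364 0.0747 0.0448] [[-0.0207  0.9998  0.0038]
 [ 0.9998  0.0207 -0.0003]
 [-0.0004  0.0038 -1.    ]]
```

Emit:
arm_command --motion "0.001 -0.011 0.013 0.004 0 0 0.25; 0 0 0 0 0 0 0.2"

```text
time_s: 13.28
eef_pos: [0.4348, 0.0748, 0.043]
eef_rot: [0.001, 0.7, 0.714, 0.0]
wrist_force: [-0.1, 0.1, 0.1]
opening: 0.202
```

Run:
```python
from h import *
plan([.4347,.0748,.0425],91.2,.3,vmax=.02)
c=chk('w15',P=[.4347,.0748,.0425],g=.5,box=(180,280,260,360))
```

```text
0 0 0.002 0.001 0.001 0 0.3
[0.4347 0.0748 0.0425] 1 rows left 0.0
[0.4348 0.0748 0.043 ] [ 0.0011 -0.0006 -1.    ] [-0.1175  0.141   0.1231] 0.20223111665862725
0 0 0.002 0.001 0.001 0.020 0.5
[0.4347 0.0748 0.0425] 1 rows left 0.0
```

View pics/w15.png

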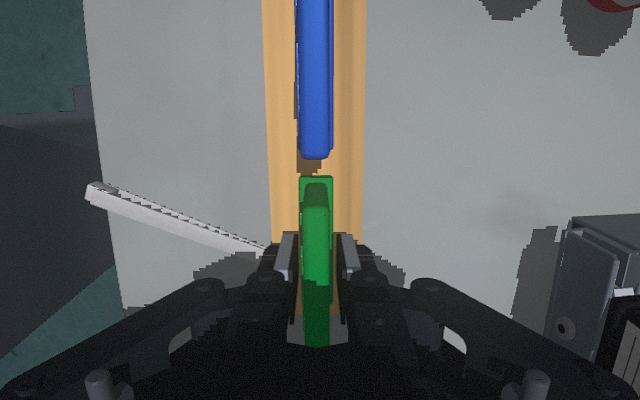

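Emit:
arm_command --motion "0 0 0 0 0 0 0.1; 0 0 0 0 0 0 0; 0 0 0 0 0 0 0; 0 0 0 0 0 0 0; 0 0 0 0 0 0 0"

```text
time_s: 13.75
eef_pos: [0.4352, 0.0748, 0.0435]
eef_rot: [0.001, 0.7, 0.714, 0.0]
wrist_force: [0.5, 1.4, -0.9]
opening: 0.105
```

Run:
```python
from h import *
o=get_obs();print(o['wrist_force'],o['torque'],o['opening'])
print(pose()[0],pose()[1].as_matrix())
c=shot('wrist','w16.png');np.save('w16pose.npy',c['pose'])
```

```text
[ 0.534   1.3859 -0.894 ] [ 0.0018 -0.0327 -0.0247] 0.10465733601335805
[0.4352 0.0748 0.0435] [[-0.0208  0.9998  0.002 ]
 [ 0.9998  0.0209 -0.0007]
 [-0.0007  0.002  -1.    ]]
```

View pics/w16.png

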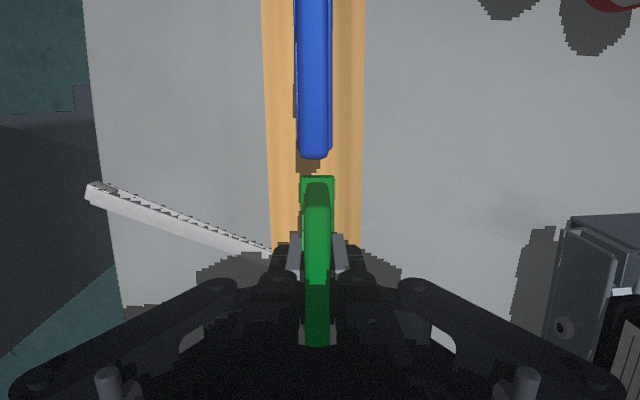

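Emit:
arm_command --motion "0 0 -0.03 0 0 0 0; 0 0 -0.08 0 0 0 0; 0 0 -0.1 0 0 0 0; 0 0 -0.1 0 0 0 0; 0 0 -0.1 0 0 0 0; 0 0 -0.06 0 0 0 0; 0 0 0 0 0 0 0"

```text
time_s: 14.38
eef_pos: [0.4348, 0.0748, 0.1429]
eef_rot: [0.001, 0.7, 0.714, 0.0]
wrist_force: [1.1, -0.0, -0.5]
opening: 0.107
```

Run:
```python
from h import *
o=get_obs();print(o['wrist_force'],o['torque'],o['opening'])
print(pose()[0],pose()[1].as_matrix())
c=shot('wrist','w17.png');np.save('w17pose.npy',c['pose'])
a=cv2.imread('pics/w11.png')[0:150,270:370];cv2.imwrite('pics/w11z.png',cv2.resize(a,None,fx=5,fy=4,interpolation=cv2.INTER_CUBIC))
a=cv2.imread('pics/w10.png')[0:150,250:350];cv2.imwrite('pics/w10y.png',cv2.resize(a,None,fx=5,fy=4,interpolation=cv2.INTER_CUBIC))
```

```text
[ 1.0598 -0.0448 -0.5239] [-0.0154 -0.0264  0.0321] 0.10669746429517221
[0.4348 0.0748 0.1429] [[-0.0207  0.9998  0.0016]
 [ 0.9998  0.0207 -0.0005]
 [-0.0006  0.0016 -1.    ]]
```

View pics/w11z.png

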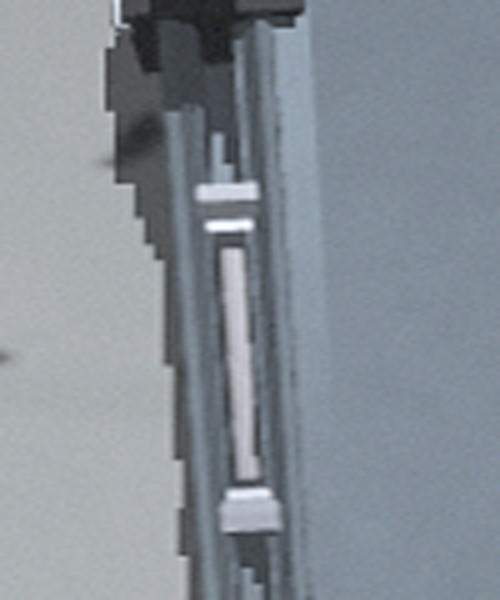

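View pics/w10y.png

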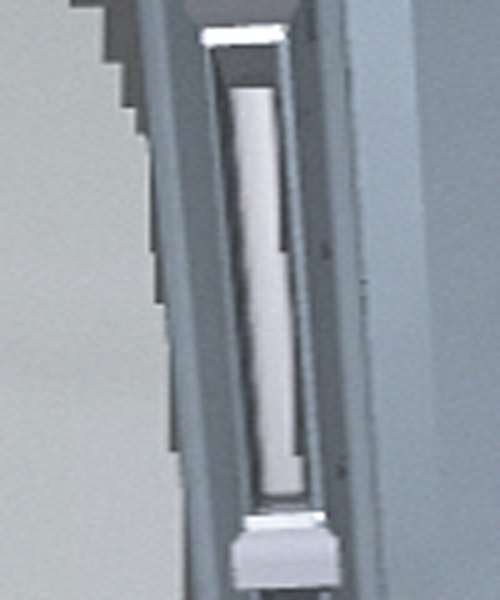

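View pics/w17.png

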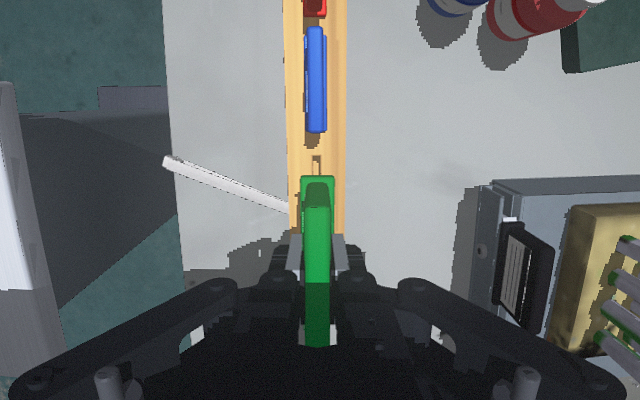

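Run:
```python
from h import *
c=camera('wrist')
c['pose']=np.load('w10pose.npy');z=lambda X,Y:[250+X/5,Y/4]
q=atz(c,[z(204,45),z(287,45),z(248,515),z(325,515),z(243,27),z(284,527)],.06);print(q,q[:4].mean(0),q[4:].mean(0))
c['pose']=np.load('w11pose.npy');z=lambda X,Y:[270+X/5,Y/4]
q=atz(c,[z(204,225),z(255,225),z(225,493),z(273,493)],.06);print(q,q.mean(0))
b0=np.array([.5906,-.2096,.06]);
```

```text
[[ 0.5808 -0.1058  0.06  ]
 [ 0.588  -0.1058  0.06  ]
 [ 0.5841 -0.1568  0.06  ]
 [ 0.5913 -0.1568  0.06  ]
 [ 0.5842 -0.104   0.06  ]
 [ 0.5875 -0.1582  0.06  ]] [ 0.5861 -0.1313  0.06  ] [ 0.5858 -0.1311  0.06  ]
[[ 0.5803 -0.1041  0.06  ]
 [ 0.5886 -0.1041  0.06  ]
 [ 0.5836 -0.1576  0.06  ]
 [ 0.5916 -0.1576  0.06  ]] [ 0.586  -0.1308  0.06  ]
```

Run:
```python
from h import *
c=camera('wrist');M=np.array(c['mount']);c['pose']=M  # tool frame
def P(x,y,z): return [y, x, -(z-.0135)]  # tool: x=label y, y=label x, z down ; origin TCP; label origin at tool z +.0135
P=lambda lx,ly,lz:[ly,lx,.0135-lz]
for n,p in dict(top_far=P(0,.031,.045),top_near=P(0,-.031,.045),colL=P(-.008,.033,.006),colR=P(.008,.033,.006),tfL=P(-.005,.031,.045),tfR=P(.005,.031,.045)).items(): print(n,proj(c,[p]))
a=cv2.imread('pics/w17.png')[160:360,270:370];cv2.imwrite('pics/w17z.png',cv2.resize(a,None,fx=5,fy=3,interpolation=cv2.INTER_CUBIC))
```

```text
top_far [[316.9213 205.3461]]
top_near [[316.9966 355.3475]]
colL [[299.1068 175.7843]]
colR [[334.6319 175.7638]]
tfL [[302.2741 205.3538]]
tfR [[331.5678 205.3355]]
```

View pics/w17z.png

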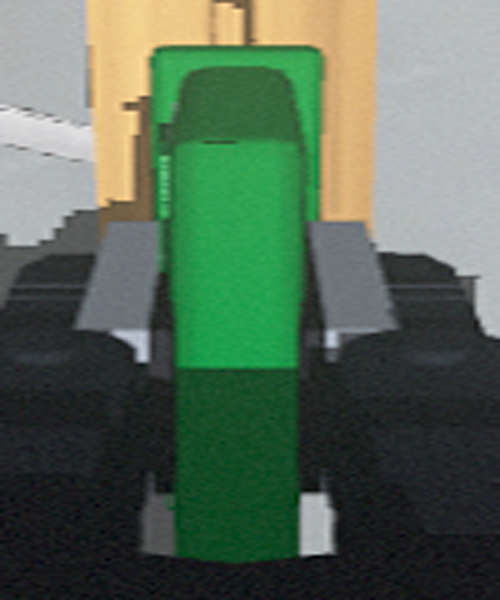

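Run:
```python
from h import *
s=plan([.47,-.1308,.15],93.6,0,vmax=.03)
plan([.586,-.1308,.125],93.6,0,vmax=.025,start=s)
```

```text
-0.148 0.024 -0.008 -0.003 0 -0.040 0; -0.149 0.017 -0.007 0 0 0 0; -0.149 0.017 -0.007 0 0 0 0; -0.149 0.017 -0.007 0 0 0 0; -0.149 0.017 -0.007 0 0 0 0; -0.149 0.017 -0.007 0 0 0 0; -0.146 0.017 -0.007 0 0 0 0
[ 0.47   -0.1308  0.15  ] 7 rows left 0.0
-0.008 0.122 0.026 0 0 0 0; -0.008 0.122 0.026 0 0 0 0; -0.008 0.122 0.026 0 0 0 0; -0.008 0.122 0.026 0 0 0 0; -0.006 0.091 0.020 0 0 0 0
[ 0.586  -0.1308  0.125 ] 5 rows left 0.0
```

Emit:
arm_command --motion "-0.08 0.013 -0.008 -0.003 0 -0.04 0; -0.149 0.017 -0.007 0 0 0 0; -0.149 0.017 -0.007 0 0 0 0; -0.149 0.017 -0.007 0 0 0 0; -0.149 0.017 -0.007 0 0 0 0; -0.149 0.017 -0.007 0 0 0 0; -0.149 0.017 -0.007 0 0 0 0; -0.06 0.01 0 0 0 0 0; 0 0 0 0 0 0 0"

```text
time_s: 15.28
eef_pos: [0.4633, -0.1349, 0.1359]
eef_rot: [-0.011, 0.682, 0.731, -0.004]
wrist_force: [-1.0, -0.6, -0.3]
opening: 0.104
```

Run:
```python
from h import *
print(pose()[0],pose()[1].as_matrix())
plan([.586,-.1308,.125],93.6,0,vmax=.025)
```

```text
[ 0.4633 -0.1349  0.1359] [[-0.0689  0.9974 -0.0209]
 [ 0.9976  0.0691  0.0088]
 [ 0.0102 -0.0202 -0.9997]]
-0.005 0.125 0.009 -0.019 -0.010 0.006 0; -0.004 0.124 0.011 0 0 0 0; -0.004 0.124 0.011 0 0 0 0; -0.004 0.124 0.011 0 0 0 0; -0.003 0.116 0.010 0 0 0 0
[ 0.586  -0.1308  0.125 ] 5 rows left 0.0
```

Emit:
arm_command --motion "0.005 0.1 -0.01 -0.019 -0.01 0.006 0; 0.005 0.12 0 0 0 0 0; 0 0.12 0 0 0 0 0; 0 0.12 0 0 0 0 0; 0 0.08 0 0 0 0 0; 0 0.03 0 0 0 0 0; 0 0 0 0 0 0 0"

```text
time_s: 15.87
eef_pos: [0.5741, -0.1162, 0.1269]
eef_rot: [-0.01, 0.685, 0.728, -0.002]
wrist_force: [0.0, 0.2, -0.4]
opening: 0.114
```

Run:
```python
from h import *
print(pose()[0],pose()[1].as_matrix())
plan([.586,-.1308,.115],93.6,0,vmax=.025)
```

```text
[ 0.5741 -0.1162  0.1269] [[-0.0607  0.998  -0.0168]
 [ 0.9981  0.0609  0.0103]
 [ 0.0113 -0.0162 -0.9998]]
-0.077 0.056 0.058 -0.015 -0.011 -0.002 0
[ 0.586  -0.1308  0.115 ] 1 rows left 0.0
```

Emit:
arm_command --motion "-0.075 0.056 0 -0.015 -0.011 -0.002 0; 0 0.01 0 0 0 0 0; 0 0 0 0 0 0 0"

```text
time_s: 16.12
eef_pos: [0.586, -0.1285, 0.1243]
eef_rot: [-0.002, 0.684, 0.73, -0.001]
wrist_force: [-0.7, -0.6, -0.1]
opening: 0.108
```

Run:
```python
from h import *
print(pose()[0],pose()[1].as_matrix())
plan([.586,-.1308,.113],93.6,0,vmax=.025)
```

```text
[ 0.586  -0.1285  0.1243] [[-0.0653  0.9979 -0.0045]
 [ 0.9979  0.0653  0.0012]
 [ 0.0015 -0.0044 -1.    ]]
-0.012 -0.001 0.056 -0.004 -0.001 0.002 0
[ 0.586  -0.1308  0.113 ] 1 rows left 0.0
```

Emit:
arm_command --motion "-0.012 -0.001 0.03 -0.004 -0.001 0.002 0; 0 0 0.04 0 0 0 0; 0 0 0.03 0 0 0 0; 0 0 0 0 0 0 0"

```text
time_s: 16.45
eef_pos: [0.5839, -0.1314, 0.1025]
eef_rot: [-0.001, 0.685, 0.728, -0.0]
wrist_force: [-0.7, 0.3, -1.0]
opening: 0.104
```

Run:
```python
from h import *
print(pose()[0],pose()[1].as_matrix(),get_obs()['opening'])
plan([.586,-.1308,.103],93.6,0,vmax=.025)
c=shot('wrist','w20.png');np.save('w20pose.npy',c['pose'])
ax=np.array([-.0628,.998,0])
b=np.array([.586,-.1308,.06]);print(proj(c,[b+.0265*ax,b-.0265*ax,b]))
p,r=pose();print('blade bottom',proj(c,p+r.apply([[.025,-.002,.0355],[.025,.002,.0355],[-.025,0,.0355]])))
a=cv2.imread('pics/w20.png')[130:260,265:365];cv2.imwrite('pics/w20z.png',cv2.resize(a,None,fx=4.6,fy=4.6,interpolation=cv2.INTER_CUBIC))
c=shot('side','s20.png')
a=cv2.imread('pics/s20.png')[180:320,330:430];cv2.imwrite('pics/s20z.png',cv2.resize(a,None,fx=4,fy=4,interpolation=cv2.INTER_CUBIC))
```

```text
[ 0.5839 -0.1314  0.1025] [[-0.0612  0.9981 -0.0008]
 [ 0.9981  0.0612  0.0007]
 [ 0.0007 -0.0007 -1.    ]] 0.10411825491032836
0.002 0.011 -0.003 -0.001 -0.001 -0.002 0
[ 0.586  -0.1308  0.103 ] 1 rows left 0.0
[[320.8257 173.2562]
 [320.7405 260.5898]
 [320.7858 218.5421]]
blade bottom [[313.4396 179.6074]
 [320.9214 179.6024]
 [317.2143 264.6297]]
```

View pics/w20.png

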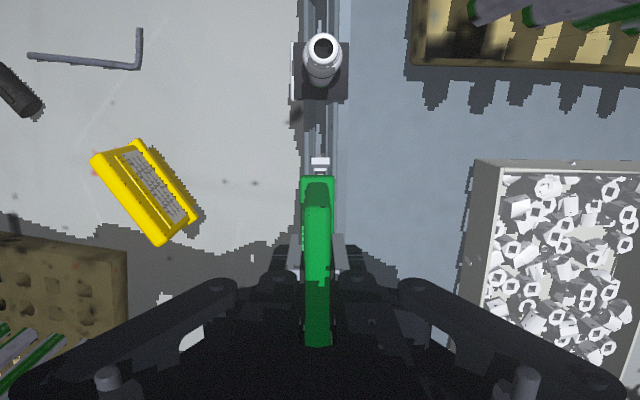

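View pics/w20z.png

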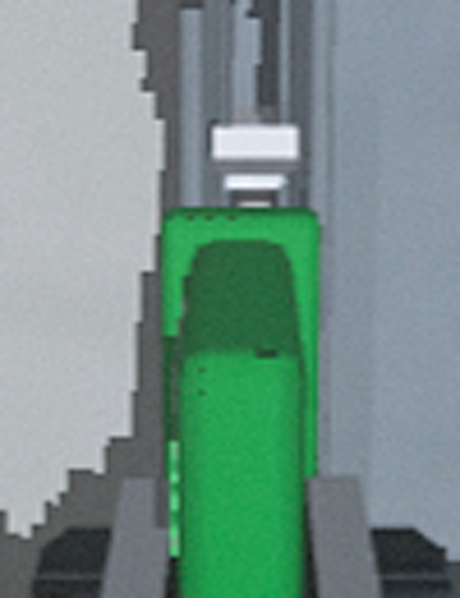

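View pics/s20z.png

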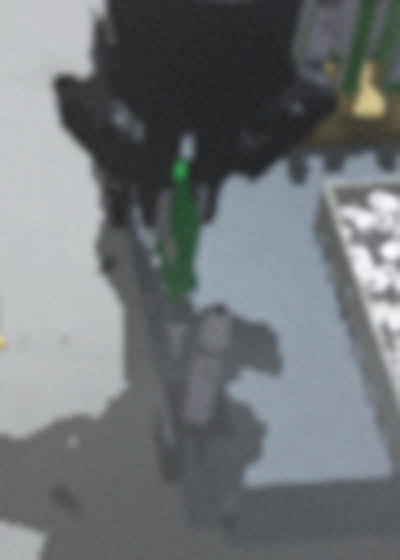

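Run:
```python
from h import *
c=camera('wrist');ax=np.array([-.0628,.998,0])
def rep(n,L):
    c['pose']=np.load(n)
    for p in L:
        q=atz(c,[p],.06)[0];d=q-[.586,-.1308,.06];print(n,q,'along',d@ax,'across',d@[.998,.0628,0])
rep('w20pose.npy',[(265+256.5/4.6,130+175/4.6),(265+256.5/4.6,130+189/4.6),(265+255/4.6,130+142/4.6)])
rep('w10pose.npy',[(250+243/5,27/4),(250+243/5,45/4),(250+284/5,513/4),(250+284/5,529/4),(250+285/5,560/4)])
rep('w11pose.npy',[(270+230/5,219/4),(270+230/5,233/4),(270+249/5,487/4),(270+249/5,498/4)])
```

```text
w20pose.npy [ 0.5841 -0.1014  0.06  ] along 0.029431303487338346 across -3.798037647864957e-05
w20pose.npy [ 0.5842 -0.1031  0.06  ] along 0.027721813057486593 across -3.678398801369014e-05
w20pose.npy [ 0.5837 -0.0974  0.06  ] along 0.03343134229595999 across -0.00021970864070783593
w10pose.npy [ 0.5842 -0.104   0.06  ] along 0.026908010878375917 across -9.17569989409107e-05
w10pose.npy [ 0.5842 -0.1058  0.06  ] along 0.025069826224637107 across -0.0002252404275062535
w10pose.npy [ 0.5875 -0.1565  0.06  ] along -0.025785410317600753 across -0.00015414815000344573
w10pose.npy [ 0.5875 -0.1584  0.06  ] along -0.027637751352015343 across -0.00028360598134169257
w10pose.npy [ 0.5875 -0.162   0.06  ] along -0.03126082909230341 across -0.00044250378287602536
w11pose.npy [ 0.5845 -0.103   0.06  ] along 0.02786319921690744 across 0.0002765610569958122
w11pose.npy [ 0.5845 -0.1057  0.06  ] along 0.02516968654105533 across 0.00010218129982954669
w11pose.npy [ 0.5876 -0.1563  0.06  ] along -0.02557620703178497 across 7.551821378141014e-06
w11pose.npy [ 0.5876 -0.1586  0.06  ] along -0.027846393739480634 across -0.00013394992369223643
```

Run:
```python
from h import *
c=camera('wrist');ax=np.array([-.0628,.998,0])
c['pose']=np.load('w20pose.npy')
q=atz(c,[(323,47)],.138)[0];print('left marker',q,'bay from it',q-80e-3*ax)
q=atz(c,[(298,42),(348.5,43),(347.5,102),(292,103)],.062);print(q)
c['pose']=np.load('w12pose.npy')
a=cv2.imread('pics/w20.png')[0:190,270:370];cv2.imwrite('pics/w20y.png',cv2.resize(a,None,fx=4,fy=3.1,interpolation=cv2.INTER_CUBIC)[:598])
a=cv2.imread('pics/top0.png')[140:170,290:450];cv2.imwrite('pics/topz.png',cv2.resize(a,None,fx=5,fy=5,interpolation=cv2.INTER_CUBIC)[:598])
```

```text
left marker [ 0.5807 -0.0504  0.138 ] bay from it [ 0.5857 -0.1303  0.138 ]
[[ 0.5685 -0.0373  0.062 ]
 [ 0.594  -0.0362  0.062 ]
 [ 0.5958 -0.0652  0.062 ]
 [ 0.5669 -0.0675  0.062 ]]
```

View pics/w20y.png

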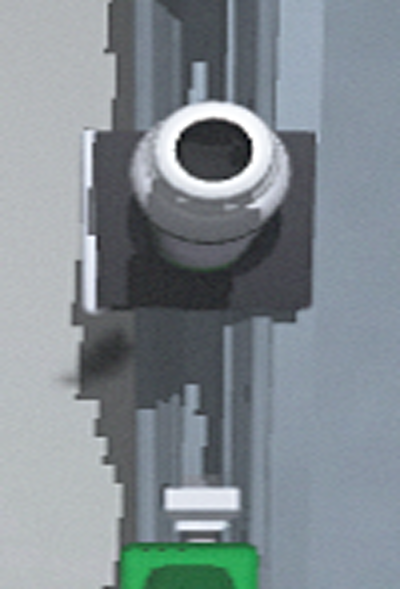

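View pics/topz.png

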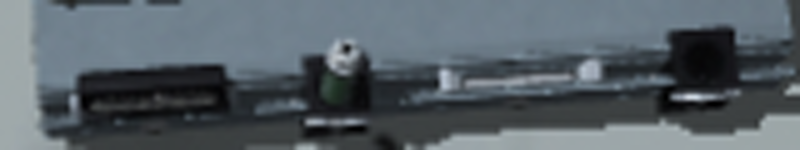

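Emit:
arm_command --motion "0.006 0.012 0 -0.001 -0.001 -0.002 0; 0 0 0 0 0 0 0"

```text
time_s: 16.82
eef_pos: [0.5883, -0.1305, 0.1051]
eef_rot: [0.002, 0.684, 0.729, 0.001]
wrist_force: [-0.0, 0.4, -0.7]
opening: 0.107
```

Run:
```python
from h import *
print(pose()[0],pose()[1].as_matrix(),get_obs()['wrist_force'])
plan([.586,-.1300,.09],93.6,0,vmax=.025)
```

```text
[ 0.5883 -0.1305  0.1051] [[-0.0638  0.998   0.0043]
 [ 0.998   0.0638 -0.0019]
 [-0.0022  0.0041 -1.    ]] [-0.0397  0.4128 -0.7226]
0.003 -0.011 0.076 0.004 0.002 0.001 0
[ 0.586 -0.13   0.09 ] 1 rows left 0.0
```

Emit:
arm_command --motion "0.003 -0.011 0.012 0.004 0.002 0.001 0; 0 0 0 0 0 0 0"

```text
time_s: 16.98
eef_pos: [0.5865, -0.1299, 0.1032]
eef_rot: [0.0, 0.684, 0.729, 0.0]
wrist_force: [0.2, 0.2, -0.5]
opening: 0.104
```

Run:
```python
from h import *
print(pose()[0],pose()[1].as_matrix(),get_obs()['wrist_force'])
plan([.586,-.1300,.09],93.6,0,vmax=.025)
```

```text
[ 0.5865 -0.1299  0.1032] [[-0.0631  0.998   0.0008]
 [ 0.998   0.0631 -0.0005]
 [-0.0006  0.0008 -1.    ]] [ 0.158   0.1935 -0.4828]
0 -0.003 0.066 0.001 0.001 0 0
[ 0.586 -0.13   0.09 ] 1 rows left 0.0
```

Emit:
arm_command --motion "0 -0.003 0.018 0.001 0.001 0 0; 0 -0.001 0.015 0 0 0 0"

```text
time_s: 17.15
eef_pos: [0.5862, -0.1301, 0.097]
eef_rot: [0.0, 0.684, 0.729, 0.0]
wrist_force: [0.1, -0.4, -1.8]
opening: 0.103
```

Run:
```python
from h import *
print(pose()[0],pose()[1].as_matrix(),get_obs()['wrist_force'])
plan([.586,-.1300,.09],93.6,0,vmax=.025)
```

```text
[ 0.5862 -0.1301  0.097 ] [[-0.0634  0.998   0.001 ]
 [ 0.998   0.0634 -0.0001]
 [-0.0001  0.001  -1.    ]] [ 0.1391 -0.3946 -1.8099]
0.001 -0.001 0.035 0.001 0 0.001 0
[ 0.586 -0.13   0.09 ] 1 rows left 0.0
```

Blade tip about 1.5 mm above the mouth. Small steps with force watching.

Emit:
arm_command --motion "0.001 -0.001 0.015 0.001 0 0.001 0"

```text
time_s: 17.23
eef_pos: [0.586, -0.13, 0.0937]
eef_rot: [0.0, 0.685, 0.729, -0.0]
wrist_force: [0.3, 0.1, -0.4]
opening: 0.106
```

Emit:
arm_command --motion "0 -0.001 0.015 0.001 0 0 0"

```text
time_s: 17.32
eef_pos: [0.5857, -0.1299, 0.0903]
eef_rot: [-0.0, 0.685, 0.729, -0.001]
wrist_force: [-0.0, 0.1, -0.1]
opening: 0.107
```

Run:
```python
from h import *
o=get_obs();print(pose()[0],pose()[1].as_matrix()[:,2],o['wrist_force'],o['torque'])
plan([.586,-.1300,.085],93.6,0,vmax=.025)
```

```text
[ 0.5857 -0.1299  0.0903] [-0.0013 -0.0002 -1.    ] [-0.0241  0.1311 -0.1329] [0.0343 0.0108 0.0051]
-0.001 0.002 0.026 -0.001 0 -0.001 0
[ 0.586 -0.13   0.085] 1 rows left 0.0
```

Emit:
arm_command --motion "-0.001 0.002 0.015 -0.001 0 -0.001 0"

```text
time_s: 17.4
eef_pos: [0.586, -0.1301, 0.0868]
eef_rot: [-0.0, 0.684, 0.729, -0.0]
wrist_force: [0.8, 0.4, -0.1]
opening: 0.106
```

Emit:
arm_command --motion "0 0.001 0.015 0 0 0 0"

```text
time_s: 17.48
eef_pos: [0.5861, -0.13, 0.0833]
eef_rot: [-0.0, 0.684, 0.729, -0.0]
wrist_force: [0.4, -0.3, -0.4]
opening: 0.106
```

Run:
```python
from h import *
o=get_obs();print(pose()[0],pose()[1].as_matrix()[:,2],o['wrist_force'],o['torque'])
plan([.586,-.1300,.08],93.6,0,vmax=.025)
c=shot('wrist','w22.png')
```

```text
[ 0.5861 -0.13    0.0833] [-0.0008  0.0001 -1.    ] [ 0.4088 -0.341  -0.3896] [ 0.0226  0.058  -0.0586]
0 0 0.016 -0.001 0 0 0
[ 0.586 -0.13   0.08 ] 1 rows left 0.0
```

View pics/w22.png

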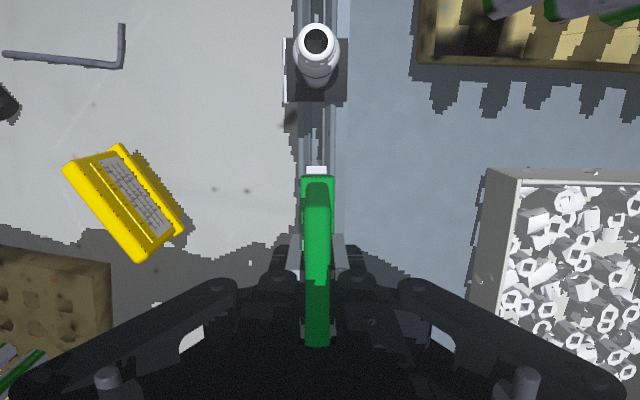

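Emit:
arm_command --motion "0 0 0.014 -0.001 0 0 0"

```text
time_s: 17.62
eef_pos: [0.5859, -0.13, 0.0799]
eef_rot: [-0.0, 0.684, 0.729, 0.0]
wrist_force: [-1.0, -0.2, 4.1]
opening: 0.11
```

Emit:
arm_command --motion "0 0 0.014 0 0 0 0"

```text
time_s: 17.7
eef_pos: [0.586, -0.13, 0.0773]
eef_rot: [-0.0, 0.684, 0.729, 0.0]
wrist_force: [-3.7, 0.5, 6.6]
opening: 0.107
```

Run:
```python
from h import *
o=get_obs();print(pose()[0],pose()[1].as_matrix()[:,2],o['wrist_force'],o['torque'])
plan([.586,-.1300,.075],93.6,0,vmax=.025)
```

```text
[ 0.586  -0.13    0.0773] [-0.0003  0.0004 -1.    ] [-3.7006  0.456   6.614 ] [ 0.2324  0.5631 -0.0256]
0 0 0.011 0 0 0 0
[ 0.586 -0.13   0.075] 1 rows left 0.0
```

Emit:
arm_command --motion "0 -0.002 0.01 0 0 0 0"

```text
time_s: 17.78
eef_pos: [0.5859, -0.13, 0.0757]
eef_rot: [-0.0, 0.684, 0.729, 0.0]
wrist_force: [-0.8, 1.9, 7.1]
opening: 0.109
```

Emit:
arm_command --motion "0 0 0.01 0 0 0 0"

```text
time_s: 17.87
eef_pos: [0.5861, -0.13, 0.0743]
eef_rot: [0.0, 0.684, 0.729, 0.0]
wrist_force: [-3.8, 1.4, 8.5]
opening: 0.109
```

Run:
```python
from h import *
o=get_obs();print(pose()[0],pose()[1].as_matrix()[:,2],o['wrist_force'],o['torque'])
plan([.586,-.1300,.073],93.6,0,vmax=.025)
```

```text
[ 0.5861 -0.13    0.0743] [ 0.0004  0.0004 -1.    ] [-3.7952  1.4157  8.4862] [ 0.2586  0.7798 -0.0048]
0 0 0.007 0 0 0.001 0
[ 0.586 -0.13   0.073] 1 rows left 0.0
```

Emit:
arm_command --motion "0 -0.002 0.006 0 0 0 0"

```text
time_s: 17.95
eef_pos: [0.5859, -0.13, 0.0737]
eef_rot: [0.0, 0.684, 0.729, 0.0]
wrist_force: [-2.3, 1.6, 7.2]
opening: 0.108
```

Emit:
arm_command --motion "0 0 0.006 0 0 0 0"

```text
time_s: 18.03
eef_pos: [0.586, -0.13, 0.0735]
eef_rot: [0.0, 0.684, 0.729, 0.0]
wrist_force: [-5.5, 2.2, 11.8]
opening: 0.11
```

Run:
```python
from h import *
o=get_obs();print(pose()[0],pose()[1].as_matrix()[:,2],o['wrist_force'],o['torque'])
c=shot('wrist','w23.png');np.save('w23pose.npy',c['pose'])
a=cv2.imread('pics/w23.png')[120:240,265:365];cv2.imwrite('pics/w23z.png',cv2.resize(a,None,fx=5,fy=5,interpolation=cv2.INTER_CUBIC))
c=shot('side','s23.png')
a=cv2.imread('pics/s23.png')[180:320,330:430];cv2.imwrite('pics/s23z.png',cv2.resize(a,None,fx=4,fy=4,interpolation=cv2.INTER_CUBIC))
print(get_obs()['wrist_force'],get_obs()['eef_pos'])
```

```text
[ 0.586  -0.13    0.0735] [ 0.0009  0.0002 -1.    ] [-5.5203  2.2374 11.7724] [0.3396 1.1725 0.0139]
[-3.4592  2.2528  8.2986] [ 0.586  -0.13    0.0736]
```

View pics/w23z.png

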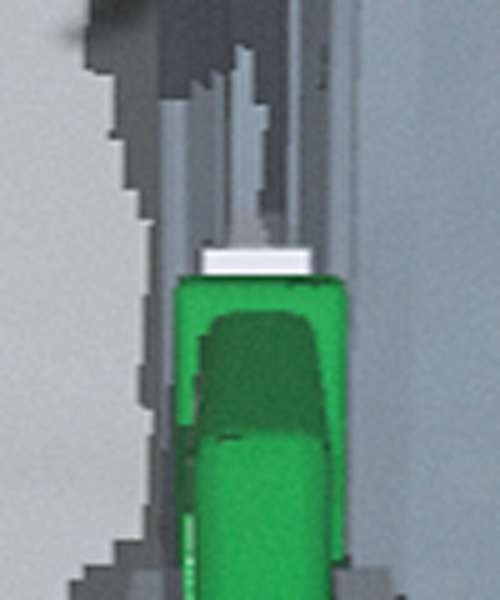

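View pics/s23z.png

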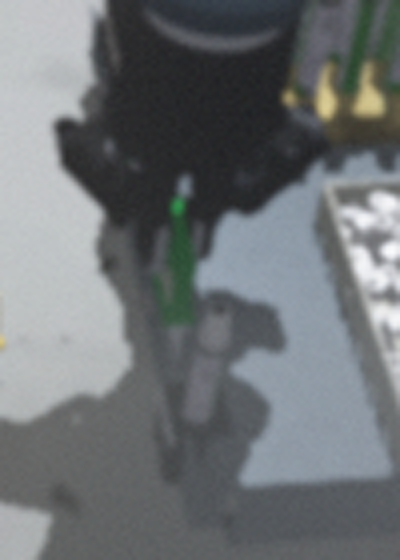

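Emit:
arm_command --motion "0 -0.002 0.006 0 0 0 0; 0 0 0.006 0 0 0 0"

```text
time_s: 18.3
eef_pos: [0.586, -0.13, 0.0735]
eef_rot: [0.0, 0.684, 0.729, 0.0]
wrist_force: [-4.5, 1.4, 10.8]
opening: 0.104
```

Run:
```python
from h import *
for i in range(4):
    o=get_obs();print(o['eef_pos'],o['wrist_force'],o['torque'],o['opening']);camera('side')
print(pose()[1].as_matrix())
```

```text
[ 0.586  -0.13    0.0735] [-4.4568  1.3528 10.7617] [ 0.3266  1.0355 -0.075 ] 0.10443065641896691
[ 0.5861 -0.13    0.0736] [-4.0625  0.8138 10.0488] [ 0.3167  0.8776 -0.0442] 0.10863779448281959
[ 0.586  -0.13    0.0735] [-4.6949  1.7982 10.3004] [ 0.2996  0.8715 -0.0269] 0.10766038095430307
[ 0.586  -0.13    0.0736] [-4.406   0.9547  9.9151] [ 0.3282  0.9372 -0.0068] 0.10679781511788984
[[-0.0639  0.998   0.0014]
 [ 0.998   0.0639 -0.    ]
 [-0.0001  0.0014 -1.    ]]
```

Emit:
arm_command --motion "0 -0.003 0.012 0 0 0 0; 0 -0.001 0.015 0 0 0 0"

```text
time_s: 18.67
eef_pos: [0.5862, -0.1301, 0.0733]
eef_rot: [0.001, 0.684, 0.73, 0.001]
wrist_force: [-12.8, 4.6, 29.6]
opening: 0.107
```

Run:
```python
from h import *
for i in range(4):
    o=get_obs();print(o['eef_pos'],o['wrist_force'],o['torque'],o['opening']);
    if i<3:camera('side')
print(pose()[1].as_matrix())
c=shot('wrist','w24.png');np.save('w24pose.npy',c['pose'])
a=cv2.imread('pics/w24.png')[150:360,270:370];cv2.imwrite('pics/w24z.png',cv2.resize(a,None,fx=5,fy=2.8,interpolation=cv2.INTER_CUBIC))
```

```text
[ 0.5862 -0.1301  0.0733] [-12.8238   4.6352  29.6397] [ 0.8266  2.4686 -0.0633] 0.10658357624763123
[ 0.5862 -0.13    0.0733] [-9.3     4.0622 23.7042] [ 0.6818  1.822  -0.0229] 0.10817488206323582
[ 0.5862 -0.1301  0.0734] [-9.7889  4.3875 21.3976] [ 0.6502  1.8949 -0.0364] 0.10849505661930678
[ 0.5862 -0.13    0.0734] [-10.0985   4.0207  22.8074] [ 0.6665  1.8313 -0.0034] 0.11157863505101728
[[-0.0645  0.9979  0.0026]
 [ 0.9979  0.0645 -0.0005]
 [-0.0007  0.0025 -1.    ]]
```

View pics/w24z.png

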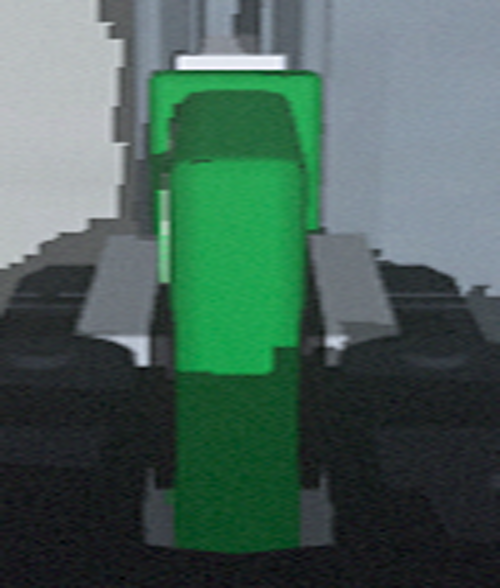

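Emit:
arm_command --motion "0 -0.004 0.005 -0.002 0 0 0; 0 -0.004 0.009 0 0 0 0"

```text
time_s: 19.03
eef_pos: [0.5859, -0.13, 0.0742]
eef_rot: [0.003, 0.684, 0.73, 0.002]
wrist_force: [-1.0, 2.7, 6.7]
opening: 0.106
```

Run:
```python
from h import *
for i in range(4):
    o=get_obs();print(o['eef_pos'],o['wrist_force'],o['torque'],o['opening'],o['time_s']);
    if i<3:camera('side')
print(pose()[1].as_matrix())
```

```text
[ 0.5859 -0.13    0.0742] [-0.9581  2.7088  6.6875] [ 0.4343  0.2552 -0.004 ] 0.10554731623113077 19.0333
[ 0.5859 -0.13    0.0739] [-2.0386  1.2996  6.9342] [ 0.3155  0.3253 -0.0415] 0.10821748095437198 19.0833
[ 0.5859 -0.13    0.0738] [-1.6771  2.0012  7.5547] [ 0.3901  0.3112 -0.0746] 0.10340218323112221 19.1333
[ 0.5858 -0.1301  0.0737] [-1.4339  0.9767  7.4095] [0.3872 0.3615 0.009 ] 0.10781316060999914 19.1833
[[-0.0647  0.9979  0.0075]
 [ 0.9979  0.0647 -0.0009]
 [-0.0014  0.0074 -1.    ]]
```

Emit:
arm_command --motion "0 0 0.008 0.007 0.001 0 0; 0 -0.001 0.01 0.002 0 0 0"

```text
time_s: 19.35
eef_pos: [0.5864, -0.13, 0.0734]
eef_rot: [-0.0, 0.684, 0.73, -0.001]
wrist_force: [-7.7, 3.8, 20.2]
opening: 0.11
```

Run:
```python
from h import *
for i in range(4):
    o=get_obs();print(o['eef_pos'],o['wrist_force'],o['torque'],o['opening'],o['time_s']);
    if i<3:camera('side')
print(pose()[1].as_matrix())
```

```text
[ 0.5864 -0.13    0.0734] [-7.7334  3.7711 20.2031] [0.5738 1.5435 0.0398] 0.10997108570005627 19.35
[ 0.5863 -0.13    0.0734] [-5.9437  2.7175 15.2287] [ 0.5263  1.2635 -0.0059] 0.10737222963482367 19.4
[ 0.5863 -0.1301  0.0734] [-6.1939  2.5446 14.6643] [ 0.4963  1.2197 -0.0438] 0.10414865694849554 19.45
[ 0.5863 -0.13    0.0735] [-6.6739  2.4757 14.5884] [0.4602 1.1569 0.0168] 0.10820049536087885 19.5
[[-0.0652  0.9979 -0.0008]
 [ 0.9979  0.0652 -0.001 ]
 [-0.001  -0.0008 -1.    ]]
```

Run:
```python
from h import *
c=shot('side','s25.png');c2=shot('wrist','w25.png');c3=shot('top','t25.png')
a=cv2.imread('pics/s25.png')[120:370,210:500];cv2.imwrite('pics/s25z.png',cv2.resize(a,None,fx=2.4,fy=2.4,interpolation=cv2.INTER_CUBIC))
print('sample top',proj(c,[[.5906,-.2098,.138],[.5906,-.2098,.062]]),proj(c3,[[.5906,-.2098,.138]]))
o=get_obs();print(o['eef_pos'],o['wrist_force'],o['time_s'])
```

```text
sample top [[384.6789 257.7663]
 [379.4437 282.1952]] [[438.3352 143.3314]]
[ 0.5863 -0.13    0.0735] [-6.0925  2.0265 14.2373] 19.65
```

View pics/s25z.png

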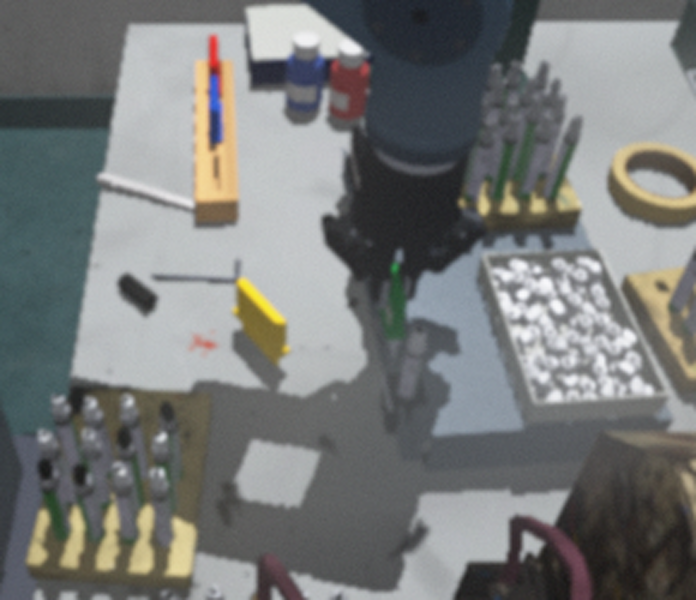

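View pics/t25.png

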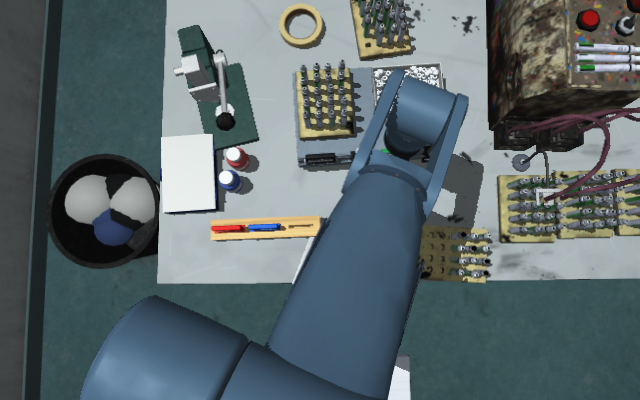

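```bash
python3 -c "
from bench import *
print(hand_in()); o=get_obs(); print(o['eef_pos'],o['wrist_force'],o['time_s'])"
```

```text
the job is handed in; nothing more can be done
None
the job is handed in; nothing more can be done
```

The sample marker stands fully down in the bay's empty socket, let go. The green label holder is pressed home behind the lip, paper side towards the robot. I handed in at about 19.7 s, still gripping and pressing it.

- **Marker:** It met a firm stop at the height I worked out for the socket floor, peaking at 31 N while I pressed to confirm. After release and in the last side picture its top was within about 2 mm of where a fully seated marker's should be.
- **Label holder:** The push-back matched the spring's figures on the way down, and then the holder stopped at the calculated home height. I briefly pushed with up to 30 N to confirm the stop and it did not sink further.
- **Final hold:** It eased to a steady 14–15 N downwards, with about 6 N sideways from the arm's own give. The height held steady within 0.1 mm and the holder had not slipped in the grip.
- **Disagreement:** My camera estimates of the bay's position along the shelf differed by about 2 mm. I took a middle value and the blade went in with no measurable resistance.
- **Other things:** In the last pictures the blue and red holders, bottles, hex key, yellow holder and remaining markers were where they started. The arm hid part of the top view. I have no reading from after the hand-in.

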